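# Load and strap down sample canisters on a bench shaker

## Robot

A 6-joint arm with a two-finger parallel gripper is mounted at the origin on the work surface. World frame = base frame: x ahead of the robot, y to its left, z up, the work surface at z = 0. Lengths are in mm, angles in rad, forces in N, time in s.
With the tool pointing down it reaches from about 275 to 750 mm from the base axis. Payload 10.2 kg.
Tool frame: the origin (TCP) lies at the very end of the fingers, on their centre line; the grasp point (between the pads) lies 19 mm behind it; z points along the fingers, y is the line along which they close (so a half turn about z gives the same grasp; the last joint's range is limited). The gripper opens to 85 mm and grips with 20 to 120 N. Pads are 22 mm wide; open, the fingers measure 114 mm over their backs; the gripper's body (76 mm by 85 mm) begins 54 mm behind the grasp point. The pads swing forward as they close: fully open they stand 13 mm farther back than shut.
Start: joints at [-1.476, 0.313, 1.498, -0, 1.331, -0.223], TCP at [164.038, -498.721, 231.294] pointing down, gripper open.
Joint ranges: [-2.94, 2.94], [-0.97, 2.17], [0.19, 2.56], [-1.23, 4.37], [0.02, 3.11], [-2.88, 2.88]. Speed limits (rad/s): [2.39, 2.39, 3.01, 3.14, 3.14, 3.14].

## Interface

Orientations are given as a unit quaternion [w, x, y, z].
In Python, from rig import ctrl gives the robot as it stands.
- The arm moves only by the shell command python3 -m inch 'ROWS' [OPENING] [FORCE]. ROWS is text: rows parted by semicolons, each of 6 numbers parted by spaces: the shift along the tool's x, y, z in mm, then the turn, a rotation vector about the tool's x, y, z in units of 6 degrees (1.0 is 6 degrees). A call has exactly 10 rows; each row shifts and turns the commanded pose from where the row before left it, along the tool's axes as they then stand; what a row does not reach is not made up. A row lasts 1/12 s, in which the tool goes at most 41.7 mm and 7.16 degrees, less where a joint would pass 70% of its speed; a pose out of reach is approached as far as the arm can. A call with a gripper value outside its range is refused whole. OPENING is the opening, from 0 (shut) to 1 (fully open), set as the call begins (- or left out, the last holds). The fingers move at their own pace and stop on an object; FORCE is the grip in N (left out, the last holds). Time passes only in rows, so rows that do not move let the fingers close, or fill a call up. It gives the time, the measured TCP pose, the force, the opening and the grip force at its end, in the units of the state.
- ctrl.sense(): the state, without advancing time (a new reading comes with each control period).
- ctrl.capture(name): name is "scene" or "side" or "wrist"; returns a dict with "image" (400x640x3 uint8, red, green, blue), "intrinsics" (3x3 intrinsics, pixels), "rvec" (rotation vector, rad) and "tvec" (3), from world to camera coordinates, as OpenCV has them. Camera axes: x right, y down, z forward; pixel columns grow to the right and rows downward; lengths in mm; the calibration is good to about 2 mm. A picture is of the moment at which its call begins. There is no depth.
- ctrl.finish_job(): hands the job in; it is judged then, once.
The state is a dict: "time_s": time; "joints": joint angles; "dq": joint speeds; "tau": joint torques, N m; "eef_pos": TCP position; "ee_rot": TCP orientation; "force": force on the tool from outside, world axes, zero at the start; "wrist_torque": the same for the moment, N m; "grip_width": opening from 0.0 (shut) to 1.0 (fully open); "grip_force": force on a finger pad.
Only numpy, scipy, OpenCV 4.12 (cv2) and the standard library are available. Lean on these libraries where they do the work, as an engineer would, in place of code of your own. Each camera call takes 0.05 s, during which the arm holds its last target. There are 200 camera calls.

## Task

The shaker is still switched to fast (green): press its sprung selector knob down, turn it to stop (red) and let it spring up. With it on stop, lay every sample canister from the bench lengthwise in a cradle of its own on the platform and strap each one with a U-shaped clip from the rack, passed over the canister with both legs through the two holes beside it until its feet rest on the platform. Then press the knob again, turn it to slow (yellow) and let it spring up; do not push the other things on the bench about.

Things in the scene. Friction and masses are not known exactly. Their poses are not given: they have to be found in the camera images.
- canister1_center (a point): Centre of a closed sample canister lying on its side, 21 mm above what it lies on: pale pink round tube, 36 mm diameter, 82 mm long, between two square blue end caps 42 x 42 x 14 mm; 110 mm long overall, 0.14 to 0.28 kg. x runs along the canister (both ends alike). It starts on the bench; may be absent. Grip the tube across its middle.
- canister2_center (a point): Centre of another canister like canister1, may be absent.
- canister3_center (a point): Centre of another canister like canister1, may be absent.
- clip1_tab (a point): Grip point on the orange tab of a U-shaped hold-down clip, 0.09 kg, standing in the rack. Tab 12 mm thick (x), 34 wide (y), from 17 mm below to 15 mm above this point. Under it a U of 8 mm steel bar in the y-z plane, legs at y = +30 and -30 mm. Each leg has a flat foot (22 x 14 mm), its underside 66 mm below this point; the leg runs on 24 mm below the foot to a round tip. A half turn about z is the same.
- clip2_tab (a point): Tab grip point of a second clip, like clip1. Under the bow there is 46 mm of clear height above the feet, and 52 mm between the legs (46 mm between the feet).
- clip3_tab (a point): Tab grip point of a third clip, like clip1.
- rack: Grey plastic clip rack fixed to the bench, 40 x 250 mm (x, y) and 45 mm high, origin at the centre of its underside. Clips stand in it 80 mm apart along its y, their legs in 13 mm square holes, feet on its top; lift a clip at least 30 mm straight up to clear it. Clips not needed may stay.
- cradle1 (a point): Where a canister's centre lies when home in this cradle, one of three 95 mm apart along y on the platform of the white shaker; x runs along the cradle, as the canister's axis must. 21 mm above the flat platform top, itself 75 mm above the bench. Blue stops 12 mm high: end stops 117 mm apart along x; side guides 49 mm apart along y, 41 to 53 mm from the middle along x. The middle is open for fingers.
- cradle2 (a point): The same for another cradle, like cradle1.
- cradle3 (a point): The same for another cradle, like cradle1.
- seat1 (a point): Where a clip's tab grip point lies when it is fully home over cradle 1: 66 mm above the platform top, 45 mm above point cradle1, the clip's y along this y (or opposite). The 13 mm square leg holes (2.5 mm play each side of a leg), 30 mm deep, lie at y = +30 and -30 mm beside the cradle's middle. Home means both feet resting on the platform.
- seat2 (a point): The same for cradle 2, like seat1.
- seat3 (a point): The same for cradle 3, like seat1.
- selector_grip (a point): Grip point on the vertical axis of the shaker's selector knob, in its black bar grip: 46 mm long (x), 14 thick (y), from 22 mm below to 12 mm above this point, on a 48 mm grey disc. White pointer line on the -x half. Moves with the knob; 40 mm above the black deck when up. It is at the shaker's -y end; the platform's edge is 65 mm to its +y side, 15 mm lower than this point.
- selector_press (a joint): How far the sprung knob is pressed down, m: 0 = up, 0.008 = fully down. About 4 N to start, 9 N at the bottom. Pressed 0.0065 or more it is free to turn; let go over a notch it springs up by itself, between notches it stays about 0.006 down.
- selector_turn (a joint): Angle of the knob, rad, growing clockwise seen from above: pointer at the red dot (STOP) at 0, yellow (SLOW) at 0.65, green (FAST) at 1.30. A notch at each locks the knob when up (play about 0.06 rad each way); it turns only while pressed down, from -0.25 to 1.55. It starts locked at green.
- stain_jar: Bystander, leave it alone: amber glass jar with a black lid, 56 mm across, 85 mm high. Origin at the centre of its underside.
- beaker: Bystander, leave it alone: empty glass beaker, 66 mm across, 85 mm high. Origin at the centre of its underside.
- reagent: Bystander, leave it alone: amber bottle, 60 mm across, 150 mm high. Origin at the centre of its underside.
- fine_brush: Bystander, leave it alone: a fine brush lying on the bench.
- dish: Bystander, leave it alone: shallow glass dish, 90 mm across. Origin at the centre of its underside.
- pot_white: Bystander, leave it alone: white pot with a red lid, 48 mm across, 60 mm high. Origin at the centre of its underside.
Not all that is in view belongs to the job. Leave any blue look-alike of the part that bears clip2_tab alone.

How it is judged (in metres and radians):
On the way, in this order (a step that is already met when the one before it is completed fails the run):
1. selector on red (stop) and sprung up (value of joint selector_turn between -0.12 and 0.12 rad and value of joint selector_press below 0.002 m), for 0.2 s.
2. every canister in a cradle under a clip that is fully home, selector still on stop and up (all of step 1 and ((distance between canister1_center and cradle1 below 0.009 m and angle between the x axis of canister1_center and the x axis of cradle1, either way round below 0.15 rad) or (distance between canister1_center and cradle2 below 0.009 m and angle between the x axis of canister1_center and the x axis of cradle2, either way round below 0.15 rad) or (distance between canister1_center and cradle3 below 0.009 m and angle between the x axis of canister1_center and the x axis of cradle3, either way round below 0.15 rad)) and ((horizontal distance between clip1_tab and canister1_center below 0.015 m and height (world z) of clip1_tab below 0.15 m and angle between clip1_tab's own z axis and vertical below 0.12 rad) or (horizontal distance between clip2_tab and canister1_center below 0.015 m and height (world z) of clip2_tab below 0.15 m and angle between clip2_tab's own z axis and vertical below 0.12 rad) or (horizontal distance between clip3_tab and canister1_center below 0.015 m and height (world z) of clip3_tab below 0.15 m and angle between clip3_tab's own z axis and vertical below 0.12 rad)) and ((distance between canister2_center and cradle1 below 0.009 m and angle between the x axis of canister2_center and the x axis of cradle1, either way round below 0.15 rad) or (distance between canister2_center and cradle2 below 0.009 m and angle between the x axis of canister2_center and the x axis of cradle2, either way round below 0.15 rad) or (distance between canister2_center and cradle3 below 0.009 m and angle between the x axis of canister2_center and the x axis of cradle3, either way round below 0.15 rad)) and ((horizontal distance between clip1_tab and canister2_center below 0.015 m and height (world z) of clip1_tab below 0.15 m and angle between clip1_tab's own z axis and vertical below 0.12 rad) or (horizontal distance between clip2_tab and canister2_center below 0.015 m and height (world z) of clip2_tab below 0.15 m and angle between clip2_tab's own z axis and vertical below 0.12 rad) or (horizontal distance between clip3_tab and canister2_center below 0.015 m and height (world z) of clip3_tab below 0.15 m and angle between clip3_tab's own z axis and vertical below 0.12 rad)) and ((distance between canister3_center and cradle1 below 0.009 m and angle between the x axis of canister3_center and the x axis of cradle1, either way round below 0.15 rad) or (distance between canister3_center and cradle2 below 0.009 m and angle between the x axis of canister3_center and the x axis of cradle2, either way round below 0.15 rad) or (distance between canister3_center and cradle3 below 0.009 m and angle between the x axis of canister3_center and the x axis of cradle3, either way round below 0.15 rad)) and ((horizontal distance between clip1_tab and canister3_center below 0.015 m and height (world z) of clip1_tab below 0.15 m and angle between clip1_tab's own z axis and vertical below 0.12 rad) or (horizontal distance between clip2_tab and canister3_center below 0.015 m and height (world z) of clip2_tab below 0.15 m and angle between clip2_tab's own z axis and vertical below 0.12 rad) or (horizontal distance between clip3_tab and canister3_center below 0.015 m and height (world z) of clip3_tab below 0.15 m and angle between clip3_tab's own z axis and vertical below 0.12 rad))), for 0.2 s.
3. selector on yellow (slow) and sprung up (value of joint selector_turn between 0.53 and 0.77 rad and value of joint selector_press below 0.002 m), for 0.2 s.
At the end, for the whole second after the job is handed in: Each canister lies at rest within 9 mm and 0.15 rad of a cradle's point and axis, with a clip's tab point over it within 15 mm, lower than 150 mm above the bench (141 when home), upright within 0.12 rad; selector within 0.12 rad of yellow (0.65), less than 2 mm down (all of step 3 and ((distance between canister1_center and cradle1 below 0.009 m and angle between the x axis of canister1_center and the x axis of cradle1, either way round below 0.15 rad) or (distance between canister1_center and cradle2 below 0.009 m and angle between the x axis of canister1_center and the x axis of cradle2, either way round below 0.15 rad) or (distance between canister1_center and cradle3 below 0.009 m and angle between the x axis of canister1_center and the x axis of cradle3, either way round below 0.15 rad)) and ((horizontal distance between clip1_tab and canister1_center below 0.015 m and height (world z) of clip1_tab below 0.15 m and angle between clip1_tab's own z axis and vertical below 0.12 rad) or (horizontal distance between clip2_tab and canister1_center below 0.015 m and height (world z) of clip2_tab below 0.15 m and angle between clip2_tab's own z axis and vertical below 0.12 rad) or (horizontal distance between clip3_tab and canister1_center below 0.015 m and height (world z) of clip3_tab below 0.15 m and angle between clip3_tab's own z axis and vertical below 0.12 rad)) and ((distance between canister2_center and cradle1 below 0.009 m and angle between the x axis of canister2_center and the x axis of cradle1, either way round below 0.15 rad) or (distance between canister2_center and cradle2 below 0.009 m and angle between the x axis of canister2_center and the x axis of cradle2, either way round below 0.15 rad) or (distance between canister2_center and cradle3 below 0.009 m and angle between the x axis of canister2_center and the x axis of cradle3, either way round below 0.15 rad)) and ((horizontal distance between clip1_tab and canister2_center below 0.015 m and height (world z) of clip1_tab below 0.15 m and angle between clip1_tab's own z axis and vertical below 0.12 rad) or (horizontal distance between clip2_tab and canister2_center below 0.015 m and height (world z) of clip2_tab below 0.15 m and angle between clip2_tab's own z axis and vertical below 0.12 rad) or (horizontal distance between clip3_tab and canister2_center below 0.015 m and height (world z) of clip3_tab below 0.15 m and angle between clip3_tab's own z axis and vertical below 0.12 rad)) and ((distance between canister3_center and cradle1 below 0.009 m and angle between the x axis of canister3_center and the x axis of cradle1, either way round below 0.15 rad) or (distance between canister3_center and cradle2 below 0.009 m and angle between the x axis of canister3_center and the x axis of cradle2, either way round below 0.15 rad) or (distance between canister3_center and cradle3 below 0.009 m and angle between the x axis of canister3_center and the x axis of cradle3, either way round below 0.15 rad)) and ((horizontal distance between clip1_tab and canister3_center below 0.015 m and height (world z) of clip1_tab below 0.15 m and angle between clip1_tab's own z axis and vertical below 0.12 rad) or (horizontal distance between clip2_tab and canister3_center below 0.015 m and height (world z) of clip2_tab below 0.15 m and angle between clip2_tab's own z axis and vertical below 0.12 rad) or (horizontal distance between clip3_tab and canister3_center below 0.015 m and height (world z) of clip3_tab below 0.15 m and angle between clip3_tab's own z axis and vertical below 0.12 rad)) and linear speed of each of canister1, canister2, canister3 below 0.02 m/s); the robot touches nothing.
It fails at once if a bystander is moved more than 30 mm (distance of any of stain_jar, beaker, reagent, fine_brush, dish, pot_white from where it was at the start of the episode above 0.03 m).
It fails at once if the selector is forced past its lock without being pressed (value of joint selector_press below 0.004 m and (value of joint selector_turn between 0.2 and 0.45 rad or value of joint selector_turn between 0.85 and 1.1 rad)).
Of canister1, canister2, canister3 only 2 to 3 are there at a start; the rules pass over those that are not, and their reading is None.
At some moment in a run one of canister1, canister2, canister3 may be knocked a few centimetres aside while the robot is not near it.
It also fails if it takes over 210 s, if anything falls off the work surface, if the arm or the gripper's body presses on something with over 40 N, if the wrist force passes 120 N, or if a joint passes its speed limit or range.

## Working session

There is one attempt and no reset: what is moved stays moved. The work goes in short steps, Python scripts to look and compute and a shell command to move; the robot and the scene stay as the last step left them, time stands still between calls to the robot, and variables do not carry over. Pictures are saved under pics/ and viewed, at most 14 in all, crops included, and the job is handed in when it is done.

```bash
mkdir -p pics; ls; python3 - <<'E'
from rig import ctrl
import cv2
for n in("scene","side","wrist"):
    c=ctrl.capture(n); cv2.imwrite(f"pics/{n}0.png",c["image"][:,:,::-1]); print(n,c["intrinsics"],c["rvec"],c["tvec"])
print(ctrl.sense())
E
```

```text
pics
scene [[399.63872525   0.         321.10157685]
 [  0.         399.63872525 198.02230314]
 [  0.           0.           1.        ]] [ 0.99987272  2.40524001 -1.10959457] [ 392.10175311 -193.15490062 1664.43068385]
side [[438.94839974   0.         327.23624953]
 [  0.         438.94839974 196.94185172]
 [  0.           0.           1.        ]] [ 2.25316834 -0.87078291  0.37210889] [-380.59308882  356.82276626 1253.99255584]
wrist [[292.33032113   0.         322.51003101]
 [  0.         292.33032113 200.29491611]
 [  0.           0.           1.        ]] [-2.36126921  1.7108331   0.23183883] [-524.90801007  -33.91882115  378.18923124]
{'time_s': 0.15, 'joints': array([-1.47642170e+00,  3.13293517e-01,  1.49824134e+00,  9.33475459e-06,
        1.33099159e+00, -2.23372090e-01]), 'dq': array([-0.00183132, -0.00116515, -0.00156952,  0.0009591 ,  0.00108923,
        0.00120502]), 'tau': array([ 7.34208497e-04, -4.12367356e+01, -2.59797210e+01, -2.28477365e-04,
        3.22985223e-03,  1.95370205e-05]), 'eef_pos': array([ 164.01086542, -498.5292594 ,  230.88883438]), 'ee_rot': array([-4.65633826e-04,  9.87406219e-01,  1.58204742e-01,  3.46172515e-05]), 'force': array([-0.55583314, -0.18945427, -0.26794111]), 'wrist_torque': array([ 0.02385741, -0.03414467,  0.05272258]), 'grip_force': 0.0, 'grip_width': 0.9963711724517107}
```

View pics/scene0.png

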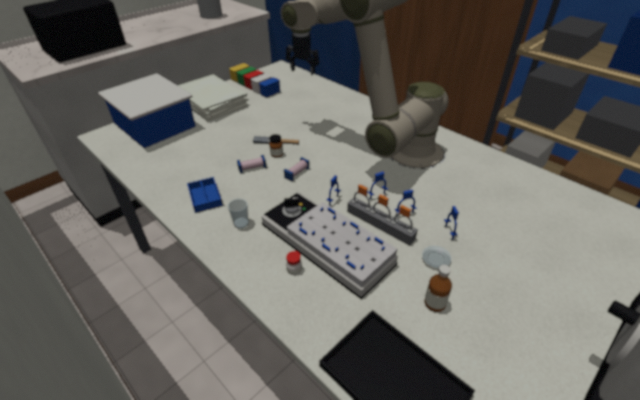

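View pics/side0.png

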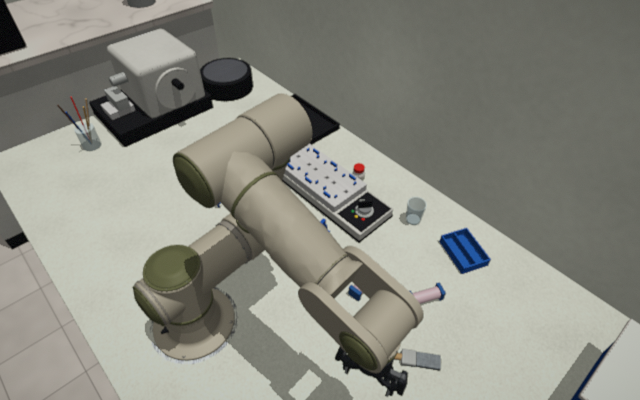

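The scene shows two canisters at (252,164) and (297,169). The orange clips are in the rack at about (362,190), (383,203) and (405,214), with blue look-alikes at (334,190), (378,182), (406,200) and (453,221). The shaker spans (265..395, 195..290), with its knob at (292,207). I'll check this in a closer crop.

```bash
cat > h.py <<'E'
import numpy as np,cv2
from rig import ctrl
from scipy.spatial.transform import Rotation as R
def cap(n): 
    c=ctrl.capture(n); return c
def pix2w(c,uv,z):
    K=c["intrinsics"];Rm=cv2.Rodrigues(np.array(c["rvec"],float))[0];t=np.array(c["tvec"],float).ravel()
    uv=np.atleast_2d(uv).astype(float); d=(np.linalg.inv(K)@np.c_[uv,np.ones(len(uv))].T).T@Rm; o=-Rm.T@t
    return o+d*((z-o[2])/d[:,2])[:,None]
def w2pix(c,P):
    return cv2.projectPoints(np.atleast_2d(P).astype(float),np.array(c["rvec"],float),np.array(c["tvec"],float),c["intrinsics"],None)[0][:,0]
def crop(c,name,x0,y0,x1,y1,s):
    cv2.imwrite(f"pics/{name}.png",cv2.resize(c["image"][y0:y1,x0:x1,::-1],None,fx=s,fy=s,interpolation=cv2.INTER_CUBIC))
def blobs(c,lo,hi,amin=8):
    h=cv2.cvtColor(c["image"],cv2.COLOR_RGB2HSV); m=cv2.inRange(h,np.array(lo),np.array(hi))
    n,l,s,ce=cv2.connectedComponentsWithStats(m); return [(ce[i].round(1),s[i]) for i in range(1,n) if s[i][4]>=amin]
def rv(q): return R.from_quat([q[1],q[2],q[3],q[0]])
def move_to(p,yaw=None,tilt0=True):
    "print tool-frame delta to TCP target p with tool down; tool y axis at world angle yaw (mod pi)"
    s=ctrl.sense(); Rm=rv(s["ee_rot"]); d=Rm.inv().apply(np.array(p,float)-s["eef_pos"])
    out=""
    if yaw is not None:
        best=None
        for k in range(-2,3):
            y=np.array([np.cos(yaw+k*np.pi),np.sin(yaw+k*np.pi),0]);z=np.array([0,0,-1.]);x=np.cross(y,z)
            r=(Rm.inv()*R.from_matrix(np.c_[x,y,z])).as_rotvec()
            if best is None or np.linalg.norm(r)<np.linalg.norm(best): best=r
        out=(np.degrees(best)/6).round(2)
    print("tool delta",d.round(1),"turn(6deg)",out,"eef",s["eef_pos"].round(1),"t",round(s["time_s"],2),"q6",s["joints"][5].round(2))
E
python3 - <<'E'
from h import *
c=cap("scene"); crop(c,"s1",225,130,485,300,3)
print(pix2w(c,[(252,164),(297,169)],21)); print(pix2w(c,[(362,190),(383,203),(405,214)],111)); print(pix2w(c,[(292,207)],100))
c=cap("wrist"); crop(c,"w1",0,0,640,400,1)
E
```

```text
[[ 546.01116323 -392.90527031   21.        ]
 [ 444.22508972 -241.41140199   21.        ]]
[[451.64669111  88.91411601 111.        ]
 [454.25093779 177.8326529  111.        ]
 [447.31498338 257.1126005  111.        ]]
[[659.46293248 -21.98898728 100.        ]]
```

View pics/s1.png

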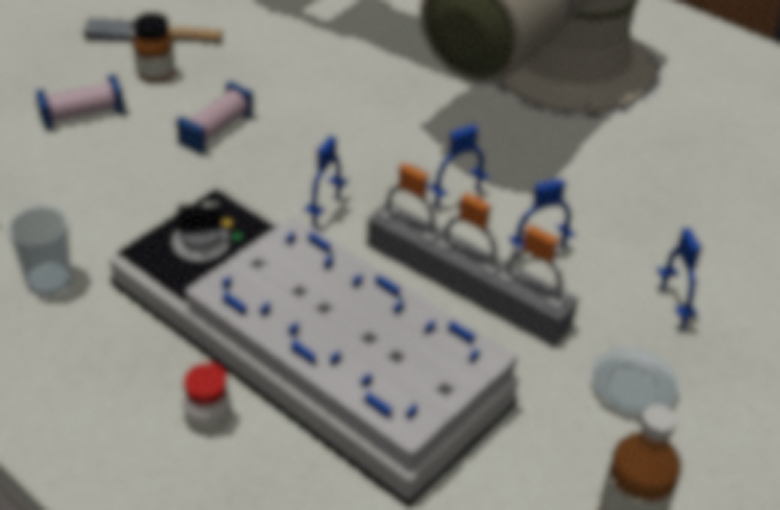

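The crop confirms the choices. The pink canisters are at crop (80,102) and (216,118), and the orange tabs in the rack are at (413,180), (474,211) and (541,243). The four blue clips are free-standing. The six dark leg holes run from (258,263) to (445,389), and the knob is at (200,225).

```bash
python3 - <<'E'
from h import *
c=cap("scene"); f=lambda L:np.array(L)/3+[225,130]
H=pix2w(c,f([(258,263),(299,291),(323,307),(369,338),(396,356),(445,389)]),75);print("holes",H.round(1)); print("pitch",np.linalg.norm(np.diff(H,axis=0),axis=1))
T=pix2w(c,f([(413,180),(475,211),(541,243)]),111);print("tabs",T.round(1),np.linalg.norm(np.diff(T,axis=0),axis=1))
for a,b in (((44,107),(116,96)),((193,132),(241,104))):
    P=pix2w(c,f([a,b]),21);print("can",P.mean(0).round(1),np.linalg.norm(P[1]-P[0]),np.degrees(np.arctan2(*(P[1]-P[0])[[1,0]])))
print("knob",pix2w(c,f([(200,218)]),95))
S=pix2w(c,f([(113,258),(410,440),(515,360)]),75)
print("bystanders",pix2w(c,f([(155,70),(48,280),(208,420),(635,385)]),5).round(0), "blue",pix2w(c,f([(328,150),(464,138),(550,192),(689,245)]),111).round(0))
E
```

```text
holes [[633.5  36.6  75. ]
 [632.8  96.6  75. ]
 [632.  130.   75. ]
 [630.9 191.6  75. ]
 [630.1 226.1  75. ]
 [629.1 286.2  75. ]]
pitch [60.02016786 33.35857586 61.61768376 34.47180501 60.15770444]
tabs [[450.1  90.5 111. ]
 [443.5 170.6 111. ]
 [435.6 249.8 111. ]] [80.42176349 79.58934978]
can [ 546.  -394.6   21. ] 94.57075633357803 149.35770978520372
can [ 444.2 -238.9   21. ] 83.92020372794605 -179.7303472069892
knob [[642.84057649 -42.69166762  95.        ]]
bystanders [[ 416. -399.    5.]
 [ 768. -166.    5.]
 [ 775.  110.    5.]
 [ 440.  386.    5.]] blue [[477. -12. 111.]
 [353.  83. 111.]
 [363. 209. 111.]
 [333. 359. 111.]]
```

```bash
python3 - <<'E'
from h import *
c=cap("wrist");Rm=cv2.Rodrigues(np.array(c["rvec"],float))[0];o=-Rm.T@np.array(c["tvec"],float).ravel()
s=ctrl.sense();Rt=rv(s["ee_rot"]);print("cam in tool",Rt.inv().apply(o-s["eef_pos"]),"axis",Rt.inv().apply(Rm[2]))
move_to([641,-44,230],np.radians(16.5)); print("tool y",Rt.apply([0,1,0]))
E
```

```text
cam in tool [  66.92612255    0.35260969 -142.34244759] axis [-2.65206155e-01 -1.69391114e-04  9.64191717e-01]
tool delta [ 595.2 -282.9    1.3] turn(6deg) [ -0.    -0.   -14.72] eef [ 164.  -498.7  231.2] t 0.35 q6 -0.22
tool y [ 3.12478208e-01 -9.49924892e-01 -2.63214576e-04]
```

```bash
python3 -m inch '35 -16.6 0 0 0 0;35 -16.6 0 0 0 0;35 -16.6 0 0 0 0;35 -16.6 0 0 0 0;35 -16.6 0 0 0 0;35 -16.6 0 0 0 0;35 -16.6 0 0 0 0;35 -16.6 0 0 0 0;35 -16.6 0 0 0 0;35 -16.6 0 0 0 0' 1 40
python3 -m inch '35 -16.6 0 0 0 0;35 -16.6 0 0 0 0;35 -16.6 0 0 0 0;35 -16.6 0 0 0 0;35 -16.6 0 0 0 0;35 -16.6 0 0 0 0;0 0 0 0 0 -1.1;0 0 0 0 0 -1.1;0 0 0 0 0 -1.1;0 0 0 0 0 -1.1'
python3 -m inch '0 0 0 0 0 -1.1;0 0 0 0 0 -1.1;0 0 0 0 0 -1.1;0 0 0 0 0 -1.1;0 0 0 0 0 -1.1;0 0 0 0 0 -1.1;0 0 0 0 0 -1.1;0 0 0 0 0 -1.1;0 0 0 0 0 -1.1;0 0 0 0 0 -.4'
python3 - <<'E'
from h import *
move_to([641,-44,230],np.radians(16.5))
c=cap("wrist");cv2.imwrite("pics/w2.png",c["image"][:,:,::-1])
print(w2pix(c,[(641,-44,90),(633.5,36.6,75),(632.8,96.6,75)]))
E
```

```text
time_s: 1.18
eef_pos: [445.8, -230.0, 231.5]
ee_rot: [0.0, 0.987, 0.158, 0.0]
force: [-0.3, -1.1, 0.6]
grip_width: 1.0
grip_force: 0.0
time_s: 2.02
eef_pos: [613.1, -71.2, 231.0]
ee_rot: [-0.0, 0.924, 0.382, -0.0]
force: [0.3, -0.4, -0.4]
grip_width: 0.999
grip_force: 0.0
time_s: 2.85
eef_pos: [613.0, -71.4, 231.1]
ee_rot: [-0.0, 0.597, 0.803, -0.0]
force: [-0.2, -0.2, 0.3]
grip_width: 1.0
grip_force: 0.0
tool delta [18.2 34.7  1.1] turn(6deg) [-0.   -0.    0.04] eef [613.  -71.4 231.1] t 2.85 q6 -0.6
[[358.27854184 171.2343562 ]
 [375.81719284  86.4081075 ]
 [397.20077796  18.33600975]]
```

View pics/w2.png

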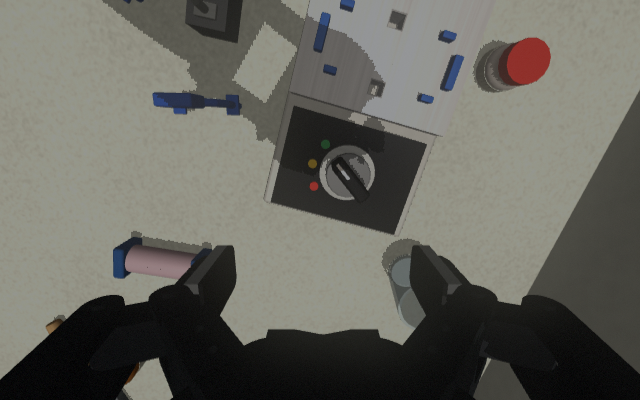

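```bash
python3 - <<'E'
from h import *
c=cap("wrist")
print(pix2w(c,[(350.5,179)],102),pix2w(c,[(348,172)],68), pix2w(c,[(377,88),(397,19)],75))
B=pix2w(c,[(335,159),(366,199)],102);print(B,np.degrees(np.arctan2(*(B[1]-B[0])[[1,0]])))
print(pix2w(c,[(314,186),(312,163),(325,144)],50))
E
```

```text
[[634.34896405 -51.61470409 102.        ]] [[634.529244   -50.71638585  68.        ]] [[635.13812844  35.56068959  75.        ]
 [632.93233276  96.03481978  75.        ]]
[[614.72482073 -37.80956834 102.        ]
 [654.70443442 -65.93431168 102.        ]] -35.12550932759726
[[604.96848876 -79.52123413  50.        ]
 [595.56083049 -55.09746072  50.        ]
 [603.38339338 -31.09789621  50.        ]]
```

The wrist picture shows the knob's disc at (348,172) and its bar from (335,159) to (366,199). The dots are red (314,186), yellow (312,163) and green (325,144), so the bar lies at about -33°. The holes at (377,88) and (397,19) confirm the earlier fix.

```bash
python3 - <<'E'
from h import *
move_to([634.5,-51,230],np.radians(57))
E
```

```text
tool delta [13.5 26.4  1.2] turn(6deg) [-0.   -0.   -6.76] eef [613.  -71.4 231.2] t 2.95 q6 -0.59
```

```bash
python3 -m inch '13.5 26.4 1.2 0 0 0;0 0 0 0 0 -1.1;0 0 0 0 0 -1.1;0 0 0 0 0 -1.1;0 0 0 0 0 -1.1;0 0 0 0 0 -1.1;0 0 0 0 0 -1.1;0 0 0 0 0 -.16;0 0 20 0 0 0;0 0 20 0 0 0' 0.5 40
python3 -m inch '0 0 20 0 0 0;0 0 20 0 0 0;0 0 20 0 0 0;0 0 20 0 0 0;0 0 15 0 0 0;0 0 10 0 0 0;0 0 8 0 0 0;0 0 4 0 0 0;0 0 0 0 0 0;0 0 0 0 0 0'
python3 - <<'E'
from h import *
move_to([634.5,-51,73],np.radians(57))
E
python3 -m inch '0 0 0 0 0 0;0 0 0 0 0 0;0 0 0 0 0 0;0 0 0 0 0 0;0 0 0 0 0 0;0 0 0 0 0 0;0 0 0 0 0 0;0 0 0 0 0 0;0 0 0 0 0 0;0 0 0 0 0 0' 0 50
```

```text
time_s: 3.78
eef_pos: [635.0, -51.1, 190.5]
ee_rot: [0.001, 0.286, 0.958, 0.0]
force: [-0.1, -0.0, -0.0]
grip_width: 0.494
grip_force: 0.0
time_s: 4.62
eef_pos: [634.9, -51.1, 73.8]
ee_rot: [0.001, 0.285, 0.959, 0.0]
force: [-0.3, -0.3, 0.7]
grip_width: 0.5
grip_force: 0.0
tool delta [ 0.4 -0.1  0.8] turn(6deg) [ 0.    0.01 -0.01] eef [634.9 -51.1  73.8] t 4.62 q6 -1.26
time_s: 5.45
eef_pos: [634.3, -52.3, 73.9]
ee_rot: [0.0, 0.284, 0.959, -0.001]
force: [-3.7, -5.5, 2.9]
grip_width: 0.158
grip_force: 53.6
```

```bash
python3 -m inch '0 0 1 0 0 0;0 0 1 0 0 0;0 0 1 0 0 0;0 0 1 0 0 0;0 0 1 0 0 0;0 0 1 0 0 0;0 0 1 0 0 0;0 0 1 0 0 0;0 0 0 0 0 0;0 0 0 0 0 0'
```

```text
time_s: 6.28
eef_pos: [634.3, -52.3, 66.5]
ee_rot: [0.0, 0.284, 0.959, -0.001]
force: [-5.8, -6.0, 8.7]
grip_width: 0.154
grip_force: 54.3
```

```bash
python3 -m inch '0 0 .7 0 0 0;0 0 0 0 0 -.5;0 0 0 0 0 -.8;0 0 0 0 0 -.8;0 0 0 0 0 -.8;0 0 0 0 0 -.8;0 0 0 0 0 -.8;0 0 0 0 0 -.8;0 0 0 0 0 -.8;0 0 0 0 0 0'
python3 -m inch '0 0 0 0 0 -.8;0 0 0 0 0 -.8;0 0 0 0 0 -.8;0 0 0 0 0 -.8;0 0 0 0 0 -.8;0 0 0 0 0 -.8;0 0 0 0 0 -.7;0 0 0 0 0 0;0 0 0 0 0 0;0 0 0 0 0 0'
python3 - <<'E'
from h import *
s=ctrl.sense();print(s["force"],s["wrist_torque"],s["joints"],s["grip_width"])
move_to([634.5,-51,65],np.radians(131.5))
c=cap("wrist");cv2.imwrite("pics/w3.png",c["image"][:,:,::-1])
E
```

```text
time_s: 7.12
eef_pos: [633.9, -53.4, 66.2]
ee_rot: [-0.001, -0.033, 0.999, -0.002]
force: [-10.2, -10.1, 10.9]
grip_width: 0.151
grip_force: 55.0
time_s: 7.95
eef_pos: [634.1, -54.5, 66.2]
ee_rot: [-0.001, -0.313, 0.95, -0.003]
force: [-8.5, -14.8, 10.5]
grip_width: 0.155
grip_force: 54.7
[ -8.50162041 -14.78568418  10.52439913] [-2.43029849  1.62553773  0.01425591] [-0.26720332  0.71312617  1.31867129 -0.00609863  1.1088726  -2.47286331] 0.15542384575918416
tool delta [-2.4  2.6  1.2] turn(6deg) [-0.04 -0.04 -0.83] eef [634.1 -54.5  66.2] t 7.95 q6 -2.47
```

View pics/w3.png

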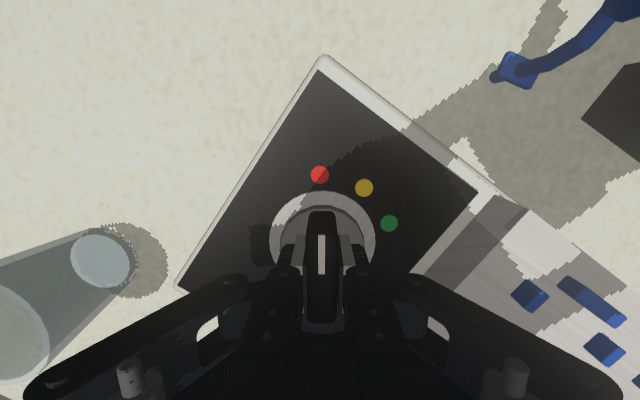

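The picture shows the pointer line (320,250) aimed straight at the red dot (320,175). I'll trim the turn, let the knob up and open.

```bash
python3 -m inch '0 0 0 0 0 -.4;0 0 0 0 0 -.3;0 0 -1 0 0 0;0 0 -1.5 0 0 0;0 0 -1.5 0 0 0;0 0 -1.5 0 0 0;0 0 -1.5 0 0 0;0 0 -1.5 0 0 0;0 0 0 0 0 0;0 0 0 0 0 0'
python3 -m inch '0 0 0 0 0 0;0 0 0 0 0 0;0 0 0 0 0 0;0 0 0 0 0 0;0 0 0 0 0 0;0 0 -5 0 0 0;0 0 -10 0 0 0;0 0 -15 0 0 0;0 0 -15 0 0 0;0 0 -15 0 0 0' .5
python3 -m inch '0 0 -30 0 0 0;0 0 -30 0 0 0;0 0 -30 0 0 0;0 0 -20 0 0 0;0 0 0 0 0 1;0 0 0 0 0 1;0 0 0 0 0 1;0 0 0 0 0 1;0 0 0 0 0 1;0 0 0 0 0 1'
python3 - <<'E'
from h import *
c=cap("wrist");cv2.imwrite("pics/w4.png",c["image"][:,:,::-1])
move_to([444,-239,230],np.radians(90))
move_to([546,-394,230],np.radians(60))
E
```

```text
time_s: 8.83
eef_pos: [634.1, -54.6, 73.9]
ee_rot: [-0.001, -0.348, 0.938, -0.003]
force: [-6.8, -15.8, 3.5]
grip_width: 0.158
grip_force: 53.7
time_s: 9.67
eef_pos: [634.7, -50.9, 134.7]
ee_rot: [0.0, -0.348, 0.937, -0.0]
force: [-0.2, -0.6, -0.4]
grip_width: 0.502
grip_force: 0.0
time_s: 10.5
eef_pos: [634.5, -50.9, 244.1]
ee_rot: [0.001, -0.039, 0.999, -0.0]
force: [0.3, -0.2, 0.1]
grip_width: 0.499
grip_force: 0.0
tool delta [ 203.6 -173.9   13.9] turn(6deg) [-0.    0.01  0.69] eef [634.5 -50.9 244. ] t 10.55 q6 -1.91
tool delta [ 113.  -335.8   14. ] turn(6deg) [0.   0.01 5.69] eef [634.5 -50.9 244. ] t 10.55 q6 -1.91
```

View pics/w4.png

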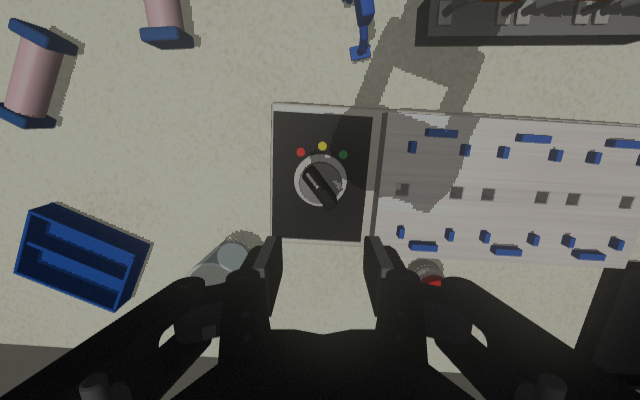

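The wrist picture shows the pointer on the red dot (301,152). The canisters are at (35,75) and (165,10). Next I'll go over the nearer one.

```bash
cat >> h.py <<'E'
def cans(c,z,dbg=False):
    im=c["image"].astype(int); r,g,b=im[...,0],im[...,1],im[...,2]
    m=((r-g>18)&(r-b>12)&(b>=g-3)&(r>90)).astype(np.uint8); m=cv2.morphologyEx(m,cv2.MORPH_OPEN,np.ones((3,3),np.uint8))
    n,l,s,ce=cv2.connectedComponentsWithStats(m)
    for i in range(1,n):
        if s[i][4]<150: continue
        q=cv2.boxPoints(cv2.minAreaRect(np.argwhere(l==i)[:,::-1].astype(np.float32)))
        P=pix2w(c,q,z); e=[P[1]-P[0],P[2]-P[1]]; L=[np.linalg.norm(v) for v in e]; a=e[int(L[1]>L[0])]
        print("can px",ce[i].round(0),"pos",P.mean(0).round(1),"sides",np.round(L,1),"axis deg",round(np.degrees(np.arctan2(a[1],a[0]))%180,1))
E
python3 -m inch '29.1 -24.8 2 0 0 0;29.1 -24.8 2 0 0 0;29.1 -24.8 2 0 0 0;29.1 -24.8 2 0 0 0;29.1 -24.8 2 0 0 0;29.1 -24.8 2 0 0 0;29.1 -24.8 2 0 0 0;0 0 0 0 0 .69;0 0 0 0 0 0;0 0 0 0 0 0' 1
python3 - <<'E'
from h import *
cans(cap("scene"),21)
c=cap("wrist");cv2.imwrite("pics/w5.png",c["image"][:,:,::-1]);cans(c,21)
move_to([444,-239,230],np.radians(90))
E
```

```text
time_s: 11.38
eef_pos: [446.2, -240.9, 229.6]
ee_rot: [0.0, -0.007, 1.0, -0.0]
force: [0.4, -0.5, 0.3]
grip_width: 1.003
grip_force: 0.0
can px [329. 192.] pos [ 465.3 -233.3   21. ] sides [ 8.6 48.7] axis deg 5.6
can px [315. 193.] pos [ 466.9 -250.4   21. ] sides [ 8.2 49.3] axis deg 7.3
can px [195. 248.] pos [ 546.8 -407.5   21. ] sides [71.5 13. ] axis deg 156.1
can px [209. 244.] pos [ 538.9 -386.9   21. ] sides [39.3 12.9] axis deg 151.1
tool delta [ 2.6  1.3 -0.7] turn(6deg) [-0.    0.01  0.14] eef [ 446.6 -240.3  229.3] t 11.48 q6 -2.31
```

View pics/w5.png

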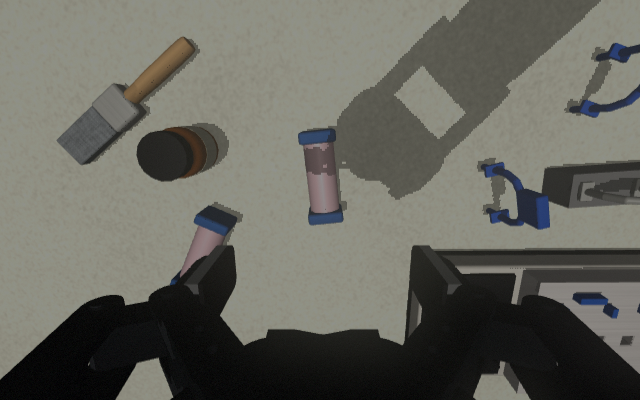

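The canister lies with its caps at (318,135) and (325,216), partly in shadow. The stain jar at (170,155) and brush are clear of the fingers.

```bash
python3 - <<'E'
from h import *
c=cap("wrist"); im=c["image"]; print(im[155,320],im[200,324],im[100,320],im[150,355],im[240,205])
P=pix2w(c,[(317.5,137),(325,215)],30);print(P.mean(0),np.linalg.norm(P[1]-P[0]),np.degrees(np.arctan2(*(P[1]-P[0])[[1,0]])))
m=P.mean(0); move_to([m[0],m[1],60],np.arctan2(*(P[1]-P[0])[[1,0]])+np.pi/2)
E
```

```text
[98 83 84] [143 133 134] [144 145 134] [90 90 81] [143 126 128]
[ 445.1613543  -242.30571324   30.        ] 94.18427597403024 6.135519515171897
tool delta [  1.5  -2.  169.1] turn(6deg) [-0.    0.   -0.88] eef [ 446.6 -240.2  229.1] t 11.53 q6 -2.31
```

```bash
sed -i 's/m=((r-g>18).*astype(np.uint8);/m=((r-g>6)\&(b-g>=0)\&(r>60)).astype(np.uint8);/' h.py
python3 -m inch '1.5 -2 20 0 0 0;0 0 35 0 0 -.88;0 0 35 0 0 0;0 0 35 0 0 0;0 0 35 0 0 0;0 0 30 0 0 0;0 0 20 0 0 0;0 0 10 0 0 0;0 0 6 0 0 0;0 0 0 0 0 0'
python3 -m inch '0 0 0 0 0 0;0 0 0 0 0 0;0 0 0 0 0 0;0 0 0 0 0 0;0 0 0 0 0 0;0 0 0 0 0 0;0 0 0 0 0 0;0 0 0 0 0 0;0 0 0 0 0 0;0 0 0 0 0 0' 0 50
python3 -m inch '0 0 -5 0 0 0;0 0 -15 0 0 0;0 0 -20 0 0 0;0 0 -30 0 0 0;0 0 -30 0 0 0;0 0 -30 0 0 0;0 0 -30 0 0 0;0 0 -30 0 0 0;0 0 -10 0 0 0;0 0 0 0 0 0'
python3 - <<'E'
from h import *
move_to([633.2,66.4,200],np.radians(91.05))
c=cap("wrist");cv2.imwrite("pics/w6.png",c["image"][:,:,::-1])
cans(cap("scene"),21)
E
```

```text
time_s: 12.37
eef_pos: [444.7, -242.6, 2.6]
ee_rot: [-0.0, -0.052, 0.999, 0.0]
force: [0.7, 0.9, -1.0]
grip_width: 0.999
grip_force: 0.0
time_s: 13.2
eef_pos: [444.8, -243.3, 3.9]
ee_rot: [0.001, -0.052, 0.999, -0.001]
force: [-1.5, 0.4, 6.2]
grip_width: 0.403
grip_force: 49.3
time_s: 14.03
eef_pos: [445.1, -243.5, 205.1]
ee_rot: [0.002, -0.052, 0.999, -0.002]
force: [-0.3, -0.3, -1.3]
grip_width: 0.402
grip_force: 50.1
tool delta [-219.   288.9    4.8] turn(6deg) [-0.03  0.03  0.81] eef [ 445.1 -243.5  205.1] t 14.03 q6 -2.41
can px [252. 163.] pos [ 543.9 -397.2   21. ] sides [86.  55.2] axis deg 156.3
```

```bash
python3 -m inch '-21.9 28.9 0 0 0 0;-21.9 28.9 0 0 0 0;-21.9 28.9 0 0 0 0;-21.9 28.9 0 0 0 0;-21.9 28.9 0 0 0 0;-21.9 28.9 0 0 0 0;-21.9 28.9 0 0 0 0;-21.9 28.9 0 0 0 0;-21.9 28.9 0 0 0 0;-21.9 28.9 5 0 0 .81'
python3 - <<'E'
from h import *
move_to([633.2,66.4,79],np.radians(91.05))
c=cap("wrist");cv2.imwrite("pics/w7.png",c["image"][:,:,::-1])
print(w2pix(c,[(632.8,96.3,75),(632,130.4,75),(631,191,75),(630,226,75),(629,286.2,75)]))
E
```

```text
time_s: 14.97
eef_pos: [632.8, 68.8, 195.9]
ee_rot: [-0.001, -0.009, 1.0, 0.0]
force: [1.5, -1.0, -1.5]
grip_width: 0.403
grip_force: 50.2
tool delta [ -0.6  -2.4 116.9] turn(6deg) [ 0.   -0.02  0.  ] eef [632.8  68.8 195.9] t 14.97 q6 -1.66
[[352.63930439 195.66479129]
 [389.3556678  195.45816588]
 [454.58843775 195.53094733]
 [492.34282717 195.13198789]
 [557.17951086 195.19741823]]
```

View pics/w7.png

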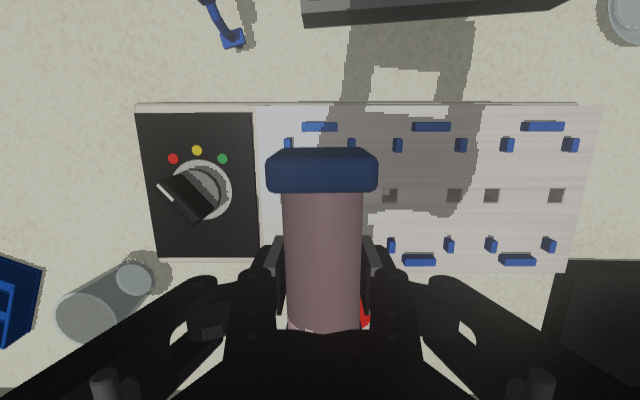

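```bash
python3 - <<'E'
from h import *
c=cap("wrist"); im=c["image"].astype(int)
col=im[120:210,322];print([tuple(v) for v in col[20:80:2]])
print(pix2w(c,[(322,148.5),(265,190),(378,190)],234), pix2w(c,[(322,192)],234))
E
```

```text
[(np.int64(120), np.int64(118), np.int64(115)), (np.int64(123), np.int64(120), np.int64(117)), (np.int64(124), np.int64(121), np.int64(118)), (np.int64(112), np.int64(111), np.int64(109)), (np.int64(46), np.int64(52), np.int64(64)), (np.int64(45), np.int64(51), np.int64(63)), (np.int64(44), np.int64(50), np.int64(63)), (np.int64(44), np.int64(50), np.int64(63)), (np.int64(43), np.int64(50), np.int64(64)), (np.int64(44), np.int64(54), np.int64(74)), (np.int64(46), np.int64(58), np.int64(80)), (np.int64(45), np.int64(58), np.int64(82)), (np.int64(44), np.int64(60), np.int64(86)), (np.int64(44), np.int64(60), np.int64(87)), (np.int64(45), np.int64(61), np.int64(86)), (np.int64(45), np.int64(59), np.int64(87)), (np.int64(44), np.int64(59), np.int64(85)), (np.int64(46), np.int64(60), np.int64(86)), (np.int64(44), np.int64(58), np.int64(84)), (np.int64(45), np.int64(59), np.int64(85)), (np.int64(44), np.int64(57), np.int64(83)), (np.int64(44), np.int64(59), np.int64(85)), (np.int64(44), np.int64(58), np.int64(84)), (np.int64(41), np.int64(57), np.int64(82)), (np.int64(42), np.int64(55), np.int64(81)), (np.int64(43), np.int64(54), np.int64(76)), (np.int64(62), np.int64(61), np.int64(75)), (np.int64(127), np.int64(108), np.int64(110)), (np.int64(126), np.int64(108), np.int64(109)), (np.int64(126), np.int64(108), np.int64(109))]
[[577.03457449  72.75151652 234.        ]
 [591.97766385  52.46902118 234.        ]
 [591.53347859  93.01781664 234.        ]] [[592.49118508  72.92189982 234.        ]]
```

```bash
python3 - <<'E'
from h import *
c=cap("wrist");Rm=cv2.Rodrigues(np.array(c["rvec"],float))[0];o=-Rm.T@np.array(c["tvec"],float).ravel()
s=ctrl.sense();Rt=rv(s["ee_rot"]);print("cam in tool",Rt.inv().apply(o-s["eef_pos"]),"axis",Rt.inv().apply(Rm[2]),s["eef_pos"],Rt.as_matrix())
print(pix2w(c,[(322,148.5),(265,190),(378,190)],234), pix2w(c,[(322,192)],234),pix2w(c,[(390,196),(454,196),(491,195),(556,195)],75))
E
```

```text
cam in tool [  65.8240744     1.92516515 -141.80158723] axis [-2.63069818e-01 -2.15887610e-04  9.64776774e-01] [632.0664434   69.061028   194.12365424] [[-9.99762760e-01 -2.10764099e-02 -5.49619194e-03]
 [-2.10794764e-02  9.99777678e-01  5.00590526e-04]
 [ 5.48441936e-03  6.16328614e-04 -9.99984771e-01]]
[[575.74866913  69.61736947 234.        ]
 [590.84022312  49.44580305 234.        ]
 [590.08648543  89.97884384 234.        ]] [[591.19701245  69.90121816 234.        ]] [[631.43721337 133.21481104  75.        ]
 [630.34127063 192.21879968  75.        ]
 [628.76058805 226.18355033  75.        ]
 [627.64752435 286.09764676  75.        ]]
```

```bash
python3 -m inch '0 -2.6 20 0 0 0;0 0 20 0 0 0;0 0 20 0 0 0;0 0 15 0 0 0;0 0 10 0 0 0;0 0 5 0 0 0;0 0 0 0 0 0;0 0 0 0 0 0;0 0 0 0 0 0;0 0 0 0 0 0'
python3 - <<'E'
from h import *
move_to([632.5,66.5,80],np.radians(91.05))
E
```

```text
time_s: 15.95
eef_pos: [633.0, 64.4, 108.8]
ee_rot: [0.001, -0.009, 1.0, -0.0]
force: [-0.4, -0.9, -2.1]
grip_width: 0.407
grip_force: 50.3
tool delta [ 0.5  2.1 28.8] turn(6deg) [-0.    0.01  0.  ] eef [633.   64.4 108.8] t 15.95 q6 -1.67
```

```bash
python3 -m inch '0.5 2.1 0 0 0 0;0 0 8 0 0 0;0 0 7 0 0 0;0 0 5 0 0 0;0 0 3 0 0 0;0 0 3 0 0 0;0 0 2 0 0 0;0 0 1 0 0 0;0 0 0 0 0 0;0 0 0 0 0 0'
python3 - <<'E'
from h import *
move_to([632.5,66.5,80],np.radians(91.05))
E
```

```text
time_s: 16.78
eef_pos: [632.2, 66.5, 79.1]
ee_rot: [0.0, -0.009, 1.0, -0.0]
force: [0.2, -0.3, -2.1]
grip_width: 0.404
grip_force: 50.4
tool delta [-0.3 -0.  -0.9] turn(6deg) [-0.  0. -0.] eef [632.2  66.5  79.1] t 16.78 q6 -1.67
```

```bash
python3 -m inch '0 0 .7 0 0 0;0 0 0 0 0 0;0 0 0 0 0 0;0 0 0 0 0 0;0 0 0 0 0 0;0 0 0 0 0 0;0 0 0 0 0 0;0 0 0 0 0 0;0 0 0 0 0 0;0 0 0 0 0 0' .75
python3 -m inch '0 0 -5 0 0 0;0 0 -10 0 0 0;0 0 -20 0 0 0;0 0 -30 0 0 0;0 0 -30 0 0 0;0 0 -30 0 0 0;0 0 -15 0 0 0;0 0 0 0 0 0;0 0 0 0 0 0;0 0 0 0 0 0' 
python3 - <<'E'
from h import *
cans(cap("scene"),96);c=cap("scene");cans(c,21)
move_to([545,-395,220],np.radians(61))
c=cap("wrist");cans(c,96)
E
```

```text
time_s: 17.62
eef_pos: [632.1, 66.5, 78.2]
ee_rot: [0.0, -0.009, 1.0, 0.0]
force: [0.4, 0.3, 0.5]
grip_width: 0.75
grip_force: 0.0
time_s: 18.45
eef_pos: [631.6, 66.5, 217.4]
ee_rot: [-0.001, -0.009, 1.0, 0.0]
force: [0.7, -0.0, 0.1]
grip_width: 0.748
grip_force: 0.0
can px [252. 163.] pos [ 601.5 -306.6   96. ] sides [78.7 52.1] axis deg 154.2
can px [319. 215.] pos [621.6  63.9  96. ] sides [84.7 52.1] axis deg 179.7
can px [252. 163.] pos [ 543.5 -398.    21. ] sides [85.7 54. ] axis deg 154.2
can px [319. 215.] pos [566.1   6.4  21. ] sides [92.2 56.7] axis deg 179.7
tool delta [  95.1 -459.9   -2.9] turn(6deg) [-0.   -0.02  5.01] eef [631.6  66.5 217. ] t 18.55 q6 -1.67
can px [322. 198.] pos [637.2  65.2  96. ] sides [34.9 87. ] axis deg 1.9
```

```bash
python3 -m inch '8 -38.3 0 0 0 0;8 -38.3 0 0 0 0;8 -38.3 0 0 0 0;8 -38.3 0 0 0 0;8 -38.3 0 0 0 0;8 -38.3 0 0 0 0;8 -38.3 0 0 0 0;8 -38.3 0 0 0 0;8 -38.3 0 0 0 0;8 -38.3 0 0 0 0' 1
python3 -m inch '8 -38.3 0 0 0 0;7 -38.3 0 0 0 0;0 0 0 0 0 1;0 0 0 0 0 1;0 0 0 0 0 1;0 0 0 0 0 1;0 0 0 0 0 1;0 0 0 0 0 0;0 0 0 0 0 0;0 0 0 0 0 0'
python3 - <<'E'
from h import *
c=cap("wrist");cv2.imwrite("pics/w8.png",c["image"][:,:,::-1]);cans(c,21)
move_to([545,-395,220],np.radians(61))
E
```

```text
time_s: 19.43
eef_pos: [558.3, -319.6, 217.6]
ee_rot: [-0.0, -0.009, 1.0, 0.0]
force: [0.8, 0.1, -0.1]
grip_width: 0.997
grip_force: 0.0
time_s: 20.27
eef_pos: [545.5, -394.7, 217.8]
ee_rot: [-0.0, 0.248, 0.969, 0.0]
force: [0.8, -0.2, 0.2]
grip_width: 1.001
grip_force: 0.0
can px [323. 188.] pos [ 554.  -398.5   21. ] sides [33.7 77.1] axis deg 156.4
tool delta [ 0.3 -0.5 -2.1] turn(6deg) [ 0.   -0.    0.03] eef [ 545.5 -394.7  217.9] t 20.32 q6 -1.87
```

View pics/w8.png

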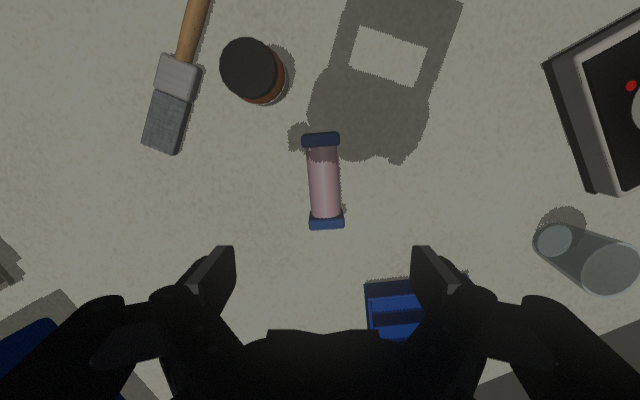

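The canister's caps are at (320,138) and (326,221), and the jar at (252,70) and tray at (400,310) are clear of the fingers.

```bash
python3 - <<'E'
from h import *
c=cap("wrist")
P=pix2w(c,[(320,140),(326,219)],30);print(P.mean(0),np.linalg.norm(P[1]-P[0]),np.degrees(np.arctan2(*(P[1]-P[0])[[1,0]])))
m=P.mean(0); move_to([m[0],m[1],3.3],np.arctan2(*(P[1]-P[0])[[1,0]])+np.pi/2)
E
```

```text
[ 546.07037777 -394.8549266    30.        ] 92.67360303296253 -24.577611432135548
tool delta [-7.000e-01  1.000e-01  2.147e+02] turn(6deg) [ 0.   -0.   -0.71] eef [ 545.5 -394.7  218. ] t 20.37 q6 -1.87
```

```bash
python3 -m inch '-.7 0 20 0 0 -.71;0 0 35 0 0 0;0 0 35 0 0 0;0 0 35 0 0 0;0 0 35 0 0 0;0 0 28 0 0 0;0 0 15 0 0 0;0 0 8 0 0 0;0 0 3.5 0 0 0;0 0 0 0 0 0'
python3 -m inch '0 0 0 0 0 0;0 0 0 0 0 0;0 0 0 0 0 0;0 0 0 0 0 0;0 0 0 0 0 0;0 0 0 0 0 0;0 0 0 0 0 0;0 0 0 0 0 0;0 0 0 0 0 0;0 0 0 0 0 0' 0 50
python3 -m inch '0 0 -5 0 0 0;0 0 -15 0 0 0;0 0 -20 0 0 0;0 0 -30 0 0 0;0 0 -30 0 0 0;0 0 -30 0 0 0;0 0 -30 0 0 0;0 0 -30 0 0 0;0 0 -10 0 0 0;0 0 0 0 0 0'
python3 - <<'E'
from h import *
move_to([629.3,256.3,200],np.radians(91.05))
E
```

```text
time_s: 21.2
eef_pos: [546.2, -395.2, 3.9]
ee_rot: [0.0, 0.214, 0.977, -0.0]
force: [-0.7, 0.1, -0.7]
grip_width: 0.999
grip_force: 0.0
time_s: 22.03
eef_pos: [546.5, -395.5, 4.7]
ee_rot: [0.001, 0.214, 0.977, -0.0]
force: [-0.6, 0.3, 6.0]
grip_width: 0.41
grip_force: 50.2
time_s: 22.87
eef_pos: [546.7, -395.6, 206.1]
ee_rot: [0.002, 0.214, 0.977, -0.001]
force: [0.0, 0.4, -0.9]
grip_width: 0.407
grip_force: 50.1
tool delta [197.2 626.8   4.3] turn(6deg) [-0.02  0.04 -4.29] eef [ 546.7 -395.6  206.1] t 22.87 q6 -1.94
```

```bash
python3 -m inch '11.6 36.9 0 0 0 0;11.6 36.9 0 0 0 0;11.6 36.9 0 0 0 0;11.6 36.9 0 0 0 0;11.6 36.9 0 0 0 0;11.6 36.9 0 0 0 0;11.6 36.9 0 0 0 0;11.6 36.9 0 0 0 0;11.6 36.9 0 0 0 0;11.6 36.9 0 0 0 0' 
python3 -m inch '11.6 36.9 0 0 0 0;11.6 36.9 0 0 0 0;11.6 36.9 0 0 0 0;11.6 36.9 0 0 0 0;11.6 36.9 0 0 0 0;11.6 36.9 0 0 0 0;11.6 36.9 0 0 0 0;0 0 0 0 0 -1;0 0 0 0 0 -1;0 0 0 0 0 -1' 
python3 -m inch '0 0 0 0 0 -1;0 0 0 0 0 -.3;0 0 20 0 0 0;0 0 20 0 0 0;0 0 20 0 0 0;0 0 20 0 0 0;0 0 5 0 0 0;0 0 5 0 0 0;0 0 0 0 0 0;0 0 0 0 0 0'
python3 - <<'E'
from h import *
move_to([629.3,256.3,80],np.radians(91.05))
c=cap("wrist");cv2.imwrite("pics/w9.png",c["image"][:,:,::-1])
E
```

```text
time_s: 23.7
eef_pos: [593.9, -9.3, 201.0]
ee_rot: [-0.002, 0.214, 0.977, 0.0]
force: [-0.2, -0.3, -1.0]
grip_width: 0.401
grip_force: 50.2
time_s: 24.53
eef_pos: [628.1, 257.9, 200.1]
ee_rot: [-0.002, 0.055, 0.998, -0.001]
force: [-0.0, -0.5, -0.7]
grip_width: 0.402
grip_force: 50.3
time_s: 25.37
eef_pos: [629.2, 257.3, 114.1]
ee_rot: [0.0, -0.01, 1.0, 0.0]
force: [0.2, -0.6, -2.1]
grip_width: 0.402
grip_force: 50.3
tool delta [-0.1 -1.  34.1] turn(6deg) [0.   0.01 0.01] eef [629.2 257.3 114.1] t 25.37 q6 -1.37
```

View pics/w9.png

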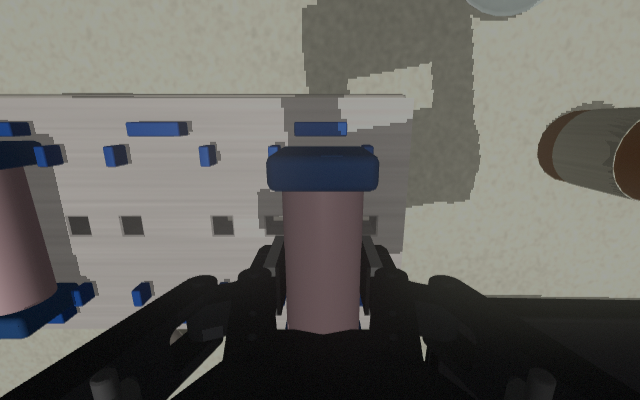

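The held canister's cap (322,170) lines up with the end stop (320,129) and sits between the holes at (272,225) and (370,225). I'll lower it.

```bash
python3 -m inch '0 -1 8 0 0 0;0 0 8 0 0 0;0 0 7 0 0 0;0 0 5 0 0 0;0 0 3 0 0 0;0 0 2 0 0 0;0 0 1.5 0 0 0;0 0 .5 0 0 0;0 0 0 0 0 0;0 0 0 0 0 0'
python3 -m inch '0 0 0 0 0 0;0 0 0 0 0 0;0 0 0 0 0 0;0 0 0 0 0 0;0 0 0 0 0 0;0 0 0 0 0 0;0 0 0 0 0 0;0 0 0 0 0 0;0 0 0 0 0 0;0 0 0 0 0 0' .75
python3 -m inch '0 0 -5 0 0 0;0 0 -10 0 0 0;0 0 -20 0 0 0;0 0 -30 0 0 0;0 0 -30 0 0 0;0 0 -30 0 0 0;0 0 -15 0 0 0;0 0 0 0 0 0;0 0 0 0 0 0;0 0 0 0 0 0' 
python3 - <<'E'
from h import *
move_to([629.3,256.3,80],np.radians(91.05))
cans(cap("scene"),96); cans(cap("wrist"),96)
move_to([436,250,230],np.radians(5.2))
E
```

```text
time_s: 26.25
eef_pos: [629.2, 256.4, 79.7]
ee_rot: [0.001, -0.01, 1.0, 0.0]
force: [-3.2, -0.8, 4.9]
grip_width: 0.404
grip_force: 51.0
time_s: 27.08
eef_pos: [629.0, 256.3, 78.7]
ee_rot: [0.0, -0.01, 1.0, 0.0]
force: [0.8, 0.8, -0.9]
grip_width: 0.75
grip_force: 0.0
time_s: 27.92
eef_pos: [628.6, 256.1, 217.6]
ee_rot: [-0.001, -0.01, 1.0, -0.0]
force: [0.2, 0.3, -0.6]
grip_width: 0.751
grip_force: 0.0
tool delta [ -1.    0.2 137.6] turn(6deg) [-0.   -0.02  0.01] eef [628.6 256.1 217.6] t 27.92 q6 -1.38
can px [319. 215.] pos [620.3  62.3  96. ] sides [86.6 52.7] axis deg 1.7
can px [367. 247.] pos [617.1 252.3  96. ] sides [85.8 46.4] axis deg 1.8
can px [117. 196.] pos [634.5  65.1  96. ] sides [44.3 89.9] axis deg 3.0
can px [323. 198.] pos [634.1 255.6  96. ] sides [35.  87.1] axis deg 2.0
tool delta [192.7  -2.4 -12.3] turn(6deg) [-0.02 -0.02 14.32] eef [628.6 256.1 217.2] t 28.02 q6 -1.38
```

```bash
cat >> h.py <<'E'
def tabs(c,z):
    for ce,s in blobs(c,(4,110,50),(20,255,255),25): print("orange",ce,s[2:5],pix2w(c,[ce],z)[0].round(1))
E
python3 -m inch '38.5 -.5 -2.5 0 0 0;38.5 -.5 -2.5 0 0 0;38.5 -.5 -2.5 0 0 0;38.5 -.5 -2.5 0 0 0;38.5 -.5 -2.5 0 0 0;0 0 0 0 0 1.1;0 0 0 0 0 1.1;0 0 0 0 0 1.1;0 0 0 0 0 1.1;0 0 0 0 0 1.1' .4
python3 -m inch '0 0 0 0 0 1.1;0 0 0 0 0 1.1;0 0 0 0 0 1.1;0 0 0 0 0 1.1;0 0 0 0 0 1.1;0 0 0 0 0 1.1;0 0 0 0 0 1.1;0 0 0 0 0 1.1;0 0 0 0 0 0;0 0 0 0 0 0' 
python3 - <<'E'
from h import *
c=cap("wrist");cv2.imwrite("pics/w10.png",c["image"][:,:,::-1])
tabs(c,126); move_to([436,250,230],np.radians(5.2))
E
```

```text
time_s: 28.85
eef_pos: [436.2, 249.9, 230.5]
ee_rot: [-0.001, 0.277, 0.961, -0.0]
force: [-0.2, -0.1, 0.2]
grip_width: 0.4
grip_force: 0.0
time_s: 29.68
eef_pos: [436.4, 250.0, 230.7]
ee_rot: [-0.0, 0.672, 0.74, -0.0]
force: [0.7, -0.5, -0.0]
grip_width: 0.4
grip_force: 0.0
orange [323.2 196.8] [ 14  43 553] [436.5 251.8 126. ]
orange [322.4 274.2] [ 13  45 539] [443.  176.7 126. ]
orange [573.  304.5] [19 10 66] [687.8 167.5 126. ]
orange [321.8 325.8] [ 12  16 172] [447.8 119.8 126. ]
tool delta [ 0.1 -0.4  0.8] turn(6deg) [-0.01  0.    0.05] eef [436.4 250.  230.8] t 29.73 q6 0.19
```

View pics/w10.png

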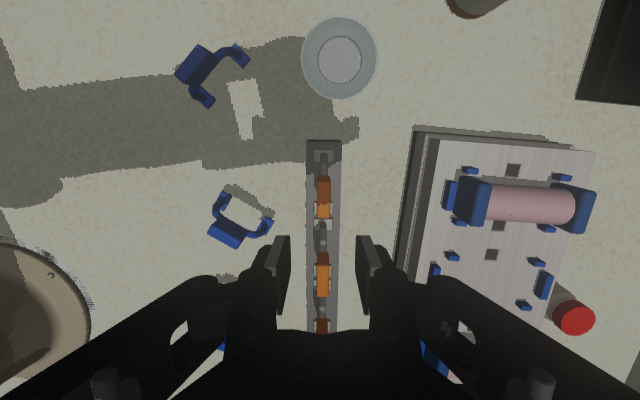

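The wrist picture shows the end tab at (324,198) centred between the fingers. The blue look-alikes at (240,225) and (210,70) and the dish at (339,57) are clear. I'll go down and grip.

```bash
python3 -m inch '0 0 30 0 0 0;0 0 30 0 0 0;0 0 30 0 0 0;0 0 20 0 0 0;0 0 12 0 0 0;0 0 8 0 0 0;0 0 5 0 0 0;0 0 2 0 0 0;0 0 0 0 0 0;0 0 0 0 0 0' 
python3 -m inch '0 0 0 0 0 0;0 0 0 0 0 0;0 0 0 0 0 0;0 0 0 0 0 0;0 0 0 0 0 0;0 0 0 0 0 0;0 0 0 0 0 0;0 0 0 0 0 0;0 0 0 0 0 0;0 0 0 0 0 0' 0 50
python3 -m inch '0 0 -3 0 0 0;0 0 -5 0 0 0;0 0 -8 0 0 0;0 0 -10 0 0 0;0 0 -10 0 0 0;0 0 -25 0 0 0;0 0 -30 0 0 0;0 0 -30 0 0 0;0 0 -9 0 0 0;0 0 0 0 0 0' 
python3 - <<'E'
from h import *
move_to([629.2,256.3,240],np.radians(1.05))
c=cap("wrist");cv2.imwrite("pics/w11.png",c["image"][:,:,::-1]);tabs(c,250)
E
```

```text
time_s: 30.57
eef_pos: [436.9, 250.2, 94.9]
ee_rot: [0.0, 0.673, 0.739, 0.001]
force: [0.3, 0.1, -0.0]
grip_width: 0.399
grip_force: 0.0
time_s: 31.4
eef_pos: [436.9, 250.2, 94.9]
ee_rot: [0.0, 0.674, 0.739, 0.001]
force: [-0.2, 0.3, 5.8]
grip_width: 0.132
grip_force: 49.4
time_s: 32.23
eef_pos: [437.5, 250.3, 227.1]
ee_rot: [0.001, 0.674, 0.739, 0.002]
force: [0.2, -0.4, -1.1]
grip_width: 0.133
grip_force: 48.8
tool delta [-11.8 191.5 -11.8] turn(6deg) [ 0.05 -0.01  0.71] eef [437.5 250.3 227.1] t 32.23 q6 0.19
orange [322.5 270.1] [  28   93 2392] [437.3 251.1 250. ]
orange [570.6 306.2] [ 25  15 100] [555.8 242.7 250. ]
orange [320.1 327. ] [ 11  13 140] [438.9 220.8 250. ]
```

View pics/w11.png

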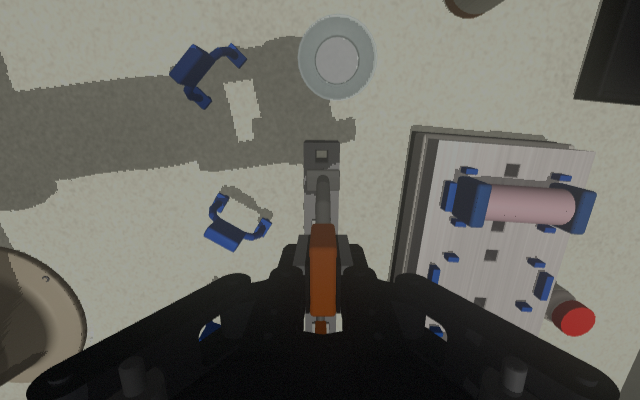

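The clip is held, with its +y foot at (322,180) in view and the emptied rack hole at (321,154). I'll use the foot to get the clip's offset in the grip.

```bash
python3 - <<'E'
from h import *
c=cap("wrist"); s=ctrl.sense(); zf=s["eef_pos"][2]+16.1-66
g=c["image"][160:240,322].astype(int); print([(160+i,tuple(int(x) for x in g[i])) for i in range(0,80,2)])
P=pix2w(c,[(303.5,180),(322,170),(322,191),(341,180)],zf+4);print(zf,P)
Rt=rv(s["ee_rot"]);print(Rt.inv().apply(P-s["eef_pos"]).round(1)); print(s["eef_pos"])
E
```

```text
[(160, (52, 51, 48)), (162, (58, 58, 54)), (164, (68, 68, 65)), (166, (68, 67, 64)), (168, (68, 66, 63)), (170, (76, 76, 72)), (172, (90, 90, 85)), (174, (85, 84, 80)), (176, (63, 62, 58)), (178, (61, 61, 55)), (180, (62, 61, 57)), (182, (70, 69, 64)), (184, (70, 69, 64)), (186, (69, 68, 63)), (188, (71, 69, 65)), (190, (71, 70, 64)), (192, (70, 69, 65)), (194, (70, 69, 65)), (196, (70, 69, 65)), (198, (69, 69, 64)), (200, (74, 73, 68)), (202, (79, 79, 73)), (204, (81, 80, 75)), (206, (81, 81, 76)), (208, (81, 80, 74)), (210, (80, 79, 74)), (212, (79, 79, 73)), (214, (81, 80, 76)), (216, (82, 81, 77)), (218, (81, 80, 75)), (220, (80, 79, 75)), (222, (81, 78, 73)), (224, (76, 49, 33)), (226, (77, 51, 37)), (228, (76, 49, 35)), (230, (77, 49, 34)), (232, (76, 50, 34)), (234, (76, 49, 33)), (236, (77, 49, 34)), (238, (77, 50, 34))]
173.61772521597177 [[421.62923022 277.13378504 177.61772522]
 [433.18605519 284.87785835 177.61772522]
 [434.47069142 270.81511756 177.61772522]
 [446.28361318 279.3945709  177.61772522]]
[[ 28.5 -11.9  45.9]
 [ 35.1   0.3  45.9]
 [ 21.    0.3  45.9]
 [ 28.5  12.8  45.9]]
[436.19930098 249.89016803 223.51772522]
```

```bash
python3 -m inch '-1.2 19.2 0 0 0 0;-1.2 19.2 0 0 0 0;-1.2 19.2 0 0 0 0;-1.2 19.2 0 0 0 0;-1.2 19.2 0 0 0 0;-1.2 19.2 0 0 0 0;-1.2 19.2 0 0 0 0;-1.2 19.2 0 0 0 0;-1.2 19.2 0 0 0 0;-1.2 19.2 0 0 0 .7' 
python3 -m inch '0 0 0 0 0 0;0 0 0 0 0 0;0 0 0 0 0 0;0 0 0 0 0 0;0 0 0 0 0 0;0 0 0 0 0 0;0 0 0 0 0 0;0 0 0 0 0 0;0 0 0 0 0 0;0 0 0 0 0 0' 
python3 - <<'E'
from h import *
move_to([629.2,256.3,200],np.radians(1.05))
c=cap("wrist");cv2.imwrite("pics/w12.png",c["image"][:,:,::-1]);crop(c,"w12c",250,90,410,210,5)
print(w2pix(c,[(628.4,286.2,75)]))
E
```

```text
time_s: 33.17
eef_pos: [629.2, 255.7, 221.7]
ee_rot: [-0.001, 0.7, 0.714, -0.002]
force: [-0.3, 0.3, -1.1]
grip_width: 0.132
grip_force: 48.9
time_s: 34.0
eef_pos: [628.8, 255.8, 224.3]
ee_rot: [0.0, 0.7, 0.714, 0.0]
force: [-0.1, -0.2, -0.8]
grip_width: 0.133
grip_force: 49.0
tool delta [ 0.5  0.4 24.3] turn(6deg) [ 0.   -0.    0.01] eef [628.8 255.8 224.3] t 34.0 q6 0.19
[[322.77445409 157.7102611 ]]
```

View pics/w12c.png

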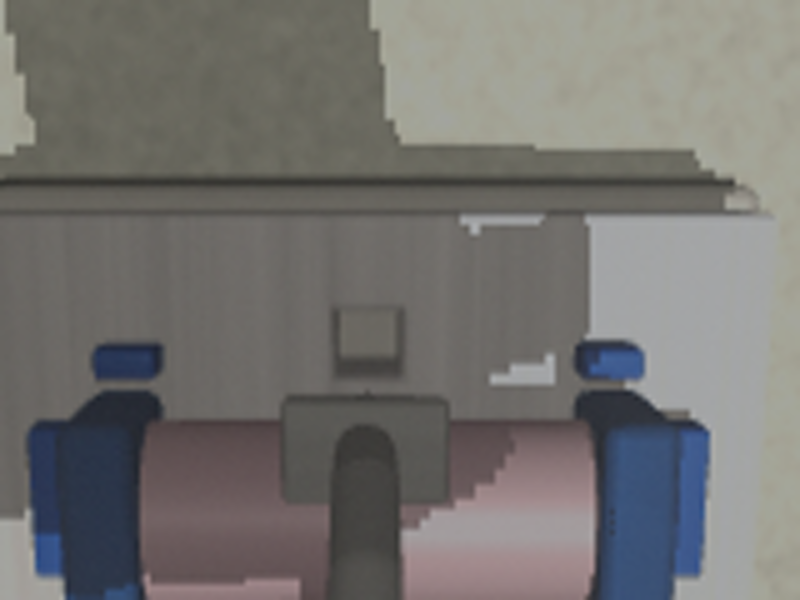

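```bash
python3 - <<'E'
from h import *
c=cap("wrist"); s=ctrl.sense(); zf=s["eef_pos"][2]+16.1-66+4
F=pix2w(c,[(323.1,169.9),(323.1,190.6)],zf);H=pix2w(c,[(323.6,151),(323.6,165)],75)
print(zf,F,H,s["eef_pos"]);print("delta tool",rv(s["ee_rot"]).inv().apply(H.mean(0)-F.mean(0)))
for dz in (-4,0): print(dz, pix2w(c,[(323.1,180.2)],zf+dz)-F.mean(0))
E
```

```text
178.2922476634256 [[628.55940354 291.09458327 178.29224766]
 [628.81905527 277.28146836 178.29224766]] [[629.10684623 292.82546766  75.        ]
 [629.37423528 278.93533777  75.        ]] [628.86099259 255.80824407 224.19224766]
delta tool [  1.68429916   0.58640582 103.29218642]
-4 [[ 0.01662394 -0.70810353 -4.        ]]
0 [[-0.00186522  0.09922723  0.        ]]
```

```bash
python3 -m inch '1.6 .6 0 0 0 0;0 0 15 0 0 0;0 0 15 0 0 0;0 0 12 0 0 0;0 0 10 0 0 0;0 0 8 0 0 0;0 0 4 0 0 0;0 0 0 0 0 0;0 0 0 0 0 0;0 0 0 0 0 0' 
python3 - <<'E'
from h import *
move_to([629.2,257.3,124.9],np.radians(1.05))
E
python3 -m inch '0 0 3 0 0 0;0 0 3 0 0 0;0 0 3 0 0 0;0 0 3 0 0 0;0 0 3 0 0 0;0 0 3 0 0 0;0 0 0 0 0 0;0 0 0 0 0 0;0 0 0 0 0 0;0 0 0 0 0 0'
```

```text
time_s: 34.93
eef_pos: [629.8, 257.5, 161.0]
ee_rot: [0.0, 0.7, 0.714, 0.001]
force: [0.2, 0.3, -1.9]
grip_width: 0.132
grip_force: 49.1
tool delta [-0.2 -0.6 36.1] turn(6deg) [ 0.01 -0.    0.01] eef [629.8 257.5 161. ] t 34.93 q6 0.2
time_s: 35.77
eef_pos: [629.5, 257.5, 142.4]
ee_rot: [0.0, 0.7, 0.714, 0.0]
force: [-0.6, 0.6, -0.1]
grip_width: 0.13
grip_force: 49.1
```

```bash
python3 -m inch '0 0 4 0 0 0;0 0 4 0 0 0;0 0 3 0 0 0;0 0 2 0 0 0;0 0 2 0 0 0;0 0 1 0 0 0;0 0 1 0 0 0;0 0 .5 0 0 0;0 0 0 0 0 0;0 0 0 0 0 0'
```

```text
time_s: 36.6
eef_pos: [629.5, 257.5, 124.9]
ee_rot: [0.0, 0.7, 0.714, 0.0]
force: [-1.2, -0.5, 0.8]
grip_width: 0.13
grip_force: 49.2
```

Force has turned slightly upward at the expected height. I'll release, rise, and go to the next clip.

```bash
python3 -m inch '0 0 .7 0 0 0;0 0 0 0 0 0;0 0 0 0 0 0;0 0 0 0 0 0;0 0 0 0 0 0;0 0 -5 0 0 0;0 0 -10 0 0 0;0 0 -20 0 0 0;0 0 -30 0 0 0;0 0 -30 0 0 0' .4
python3 - <<'E'
from h import *
c=cap("scene");tabs(c,141);tabs(c,111)
move_to([443.5,170.5,225],np.radians(5.2))
E
```

```text
time_s: 37.43
eef_pos: [629.1, 257.4, 220.8]
ee_rot: [-0.0, 0.7, 0.714, -0.0]
force: [0.8, 0.5, -0.9]
grip_width: 0.401
grip_force: 0.0
orange [421.1  28.4] [ 164   94 6529] [-928.6 -632.8  141. ]
orange [528.5  20.5] [15 44 88] [-1509.3  -232.5   141. ]
orange [247.2  76.1] [14 17 33] [ 214.  -840.7  141. ]
orange [508.2  85. ] [10 31 50] [-549.8   96.2  141. ]
orange [458.5  85.8] [ 30  28 605] [-387.8  -60.8  141. ]
orange [501.6 141. ] [ 7  9 27] [-89.9 291.9 141. ]
orange [275.8 144.7] [13  9 66] [ 503.  -282.8  141. ]
orange [593.8 172.6] [  91   45 1718] [-119.5  596.   141. ]
orange [ 36.  183.5] [ 56  25 390] [1196.2 -667.2  141. ]
orange [ 18.8 197. ] [15  7 25] [1256.1 -631.9  141. ]
orange [383.8 200.5] [ 8 10 44] [472.1 191.7 141. ]
orange [366.6 238.1] [11 13 95] [629.4 256.3 141. ]
orange [439.6 285.4] [ 22  21 350] [626.  486.1 141. ]
orange [421.1  28.4] [ 164   94 6529] [-1010.   -683.2   111. ]
orange [528.5  20.5] [15 44 88] [-1612.4  -267.9   111. ]
orange [247.2  76.1] [14 17 33] [ 175.3 -898.8  111. ]
orange [508.2  85. ] [10 31 50] [-617.    73.1  111. ]
orange [458.5  85.8] [ 30  28 605] [-449.   -89.7  111. ]
orange [501.6 141. ] [ 7  9 27] [-139.9  276.2  111. ]
orange [275.8 144.7] [13  9 66] [ 475.2 -320.   111. ]
orange [593.8 172.6] [  91   45 1718] [-170.6  591.6  111. ]
orange [ 36.  183.5] [ 56  25 390] [1194.2 -718.9  111. ]
orange [ 18.8 197. ] [15  7 25] [1256.3 -682.1  111. ]
orange [383.8 200.5] [ 8 10 44] [443.1 172.2 111. ]
orange [366.6 238.1] [11 13 95] [606.2 239.2 111. ]
orange [439.6 285.4] [ 22  21 350] [602.7 477.6 111. ]
tool delta [ -83.7 -189.2    1.3] turn(6deg) [ 0.1  -0.02 -0.68] eef [631.  257.9 228.5] t 37.48 q6 0.2
```

```bash
python3 -m inch '-14.1 -31.5 0 0 0 0;-14.1 -31.5 0 0 0 0;-14.1 -31.5 0 0 0 0;-14.1 -31.5 0 0 0 0;-14.1 -31.5 0 0 0 0;-14.1 -31.5 0 0 0 0;0 0 0 0 0 -.7;0 0 0 0 0 0;0 0 0 0 0 0;0 0 0 0 0 0' 
python3 - <<'E'
from h import *
c=cap("wrist");tabs(c,126);move_to([444,169.3,94.9],np.radians(5.2))
E
```

```text
time_s: 38.32
eef_pos: [443.0, 169.4, 219.5]
ee_rot: [0.0, 0.674, 0.739, 0.001]
force: [0.0, 0.4, -0.9]
grip_width: 0.401
grip_force: 0.0
orange [590.3 115.1] [  64   52 2491] [643.4 258.  126. ]
orange [323.4 199. ] [ 14  45 611] [443.5 172.3 126. ]
orange [322.8 279.1] [ 13  47 585] [449.7  97.6 126. ]
tool delta [ -0.3   1.  124.3] turn(6deg) [ 0.01 -0.    0.01] eef [442.9 169.4 219.2] t 38.37 q6 0.03
```

```bash
python3 -m inch '-.4 .8 30 0 0 0;0 0 30 0 0 0;0 0 25 0 0 0;0 0 17 0 0 0;0 0 10 0 0 0;0 0 7 0 0 0;0 0 4 0 0 0;0 0 1.3 0 0 0;0 0 0 0 0 0;0 0 0 0 0 0' 
python3 -m inch '0 0 0 0 0 0;0 0 0 0 0 0;0 0 0 0 0 0;0 0 0 0 0 0;0 0 0 0 0 0;0 0 0 0 0 0;0 0 0 0 0 0;0 0 0 0 0 0;0 0 0 0 0 0;0 0 0 0 0 0' 0 50
python3 -m inch '0 0 -3 0 0 0;0 0 -5 0 0 0;0 0 -8 0 0 0;0 0 -10 0 0 0;0 0 -10 0 0 0;0 0 -25 0 0 0;0 0 -30 0 0 0;0 0 -30 0 0 0;0 0 -9 0 0 0;0 0 0 0 0 0' 
python3 - <<'E'
from h import *
move_to([632.5,66.5,225],np.radians(1.05))
E
```

```text
time_s: 39.2
eef_pos: [443.4, 169.0, 95.4]
ee_rot: [0.0, 0.674, 0.739, 0.001]
force: [-1.5, -0.0, 0.4]
grip_width: 0.396
grip_force: 0.0
time_s: 40.03
eef_pos: [443.2, 168.9, 95.3]
ee_rot: [0.0, 0.674, 0.739, 0.0]
force: [-2.3, -0.5, 6.1]
grip_width: 0.134
grip_force: 49.7
time_s: 40.87
eef_pos: [443.9, 169.1, 227.5]
ee_rot: [0.002, 0.674, 0.739, 0.002]
force: [-0.2, 0.4, -1.3]
grip_width: 0.131
grip_force: 48.9
tool delta [-119.6  178.3    3.5] turn(6deg) [ 0.05 -0.    0.71] eef [443.9 169.1 227.5] t 40.87 q6 0.02
```

```bash
python3 -m inch '-12 17.8 0 0 0 0;-12 17.8 0 0 0 0;-12 17.8 0 0 0 0;-12 17.8 0 0 0 0;-12 17.8 0 0 0 0;-12 17.8 0 0 0 0;-12 17.8 0 0 0 0;-12 17.8 0 0 0 0;-12 17.8 0 0 0 0;-12 17.8 0 0 0 .7' 
python3 -m inch '0 0 0 0 0 0;0 0 0 0 0 0;0 0 0 0 0 0;0 0 0 0 0 0;0 0 0 0 0 0;0 0 0 0 0 0;0 0 0 0 0 0;0 0 0 0 0 0;0 0 0 0 0 0;0 0 0 0 0 0' 
python3 - <<'E'
from h import *
move_to([632.5,66.5,225],np.radians(1.05))
c=cap("wrist");crop(c,"w13",250,90,410,210,5)
print(w2pix(c,[(632.5,96.3,75)]))
E
```

```text
time_s: 41.7
eef_pos: [631.6, 65.3, 222.8]
ee_rot: [-0.001, 0.7, 0.714, -0.001]
force: [0.5, 1.3, -1.2]
grip_width: 0.127
grip_force: 48.9
time_s: 42.53
eef_pos: [631.3, 65.9, 224.8]
ee_rot: [0.0, 0.7, 0.714, 0.0]
force: [-0.4, -0.2, -0.1]
grip_width: 0.136
grip_force: 49.1
tool delta [ 0.6  1.3 -0.2] turn(6deg) [0.   0.   0.01] eef [631.3  65.9 224.8] t 42.53 q6 -0.1
[[324.46258471 157.63489321]]
```

View pics/w13.png

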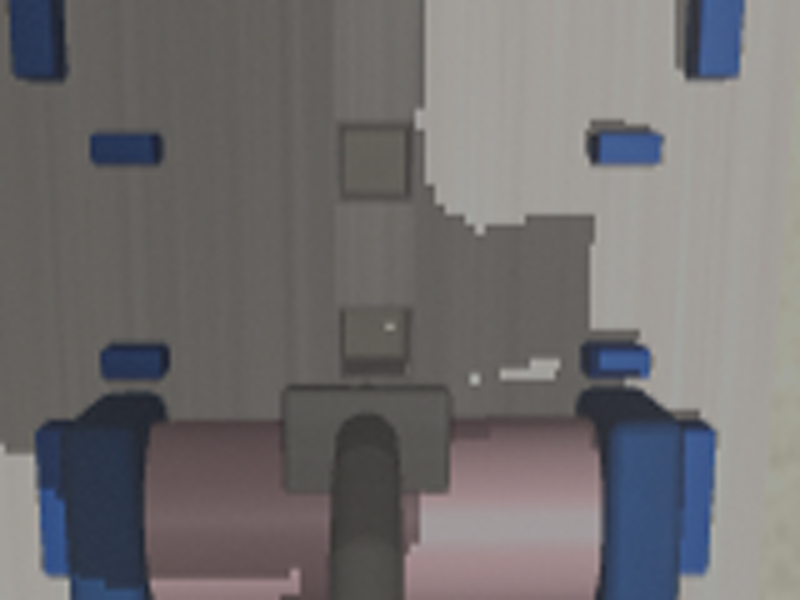

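The hole's centre is at (325.2,158.2) px and the foot's at (323.2,177.9) px. The shift needed is small.

```bash
python3 - <<'E'
from h import *
c=cap("wrist"); s=ctrl.sense(); zf=s["eef_pos"][2]+15.7-66+4
F=pix2w(c,[(323.2,177.9)],zf);H=pix2w(c,[(325.2,158)],75)
print(F,H,s["eef_pos"],"delta tool",rv(s["ee_rot"]).inv().apply(H.mean(0)-F.mean(0)))
E
```

```text
[[631.1409847   95.78932407 178.40653092]] [[633.25251023  95.93518071  75.        ]] [631.28042831  65.87571474 224.70653092] delta tool [  0.10444065   2.11084945 103.40659485]
```

```bash
python3 -m inch '.1 2.1 0 0 0 0;0 0 15 0 0 0;0 0 15 0 0 0;0 0 12 0 0 0;0 0 10 0 0 0;0 0 8 0 0 0;0 0 4 0 0 0;0 0 0 0 0 0;0 0 0 0 0 0;0 0 0 0 0 0' 
python3 -m inch '0 0 3 0 0 0;0 0 3 0 0 0;0 0 3 0 0 0;0 0 3 0 0 0;0 0 3 0 0 0;0 0 3 0 0 0;0 0 0 0 0 0;0 0 0 0 0 0;0 0 0 0 0 0;0 0 0 0 0 0'
```

```text
time_s: 43.47
eef_pos: [633.7, 66.0, 161.5]
ee_rot: [0.001, 0.7, 0.714, 0.0]
force: [-0.2, 0.2, -0.1]
grip_width: 0.129
grip_force: 49.2
time_s: 44.3
eef_pos: [633.5, 66.0, 142.9]
ee_rot: [0.0, 0.7, 0.714, 0.0]
force: [0.8, 0.6, -1.5]
grip_width: 0.126
grip_force: 49.2
```

```bash
python3 -m inch '0 0 4 0 0 0;0 0 4 0 0 0;0 0 3 0 0 0;0 0 2 0 0 0;0 0 2 0 0 0;0 0 1 0 0 0;0 0 1 0 0 0;0 0 .5 0 0 0;0 0 0 0 0 0;0 0 0 0 0 0'
python3 -m inch '0 0 .7 0 0 0;0 0 0 0 0 0;0 0 0 0 0 0;0 0 0 0 0 0;0 0 0 0 0 0;0 0 -5 0 0 0;0 0 -10 0 0 0;0 0 -20 0 0 0;0 0 -30 0 0 0;0 0 -30 0 0 0' .4
python3 - <<'E'
from h import *
c=cap("scene");crop(c,"s2",250,180,410,300,5)
for z in (141,):
  for ce,s in blobs(c,(4,110,50),(20,255,255),25):
    if 300<ce[0]<420 and ce[1]>180: print(ce,pix2w(c,[ce],z))
cans(c,96)
move_to([634.5,-53,230],np.radians(131)); print(ctrl.sense()["joints"])
E
```

```text
time_s: 45.13
eef_pos: [633.4, 66.0, 125.3]
ee_rot: [0.0, 0.7, 0.714, 0.0]
force: [-1.0, 0.0, -0.7]
grip_width: 0.133
grip_force: 49.1
time_s: 45.97
eef_pos: [633.1, 66.0, 221.3]
ee_rot: [-0.0, 0.7, 0.714, -0.0]
force: [0.3, -0.5, 0.7]
grip_width: 0.402
grip_force: 0.0
[362.1 189.3] [[477.53604623 109.3940189  141.        ]]
[316.8 206.4] [[634.05703112  65.04692623 141.        ]]
[366.1 237.3] [[628.03305888 253.31907707 141.        ]]
can px [363. 250.] pos [635.5 252.8  96. ] sides [47.  46.2] axis deg 5.9
tool delta [-118.9   -2.9   -1.2] turn(6deg) [ 0.1  -0.04  8.35] eef [635.1  65.9 228.7] t 46.02 q6 -0.1
[-7.97118988e-02  5.66264729e-01  1.12818702e+00 -8.21271592e-06
  1.43637894e+00 -9.91981332e-02]
```

View pics/s2.png

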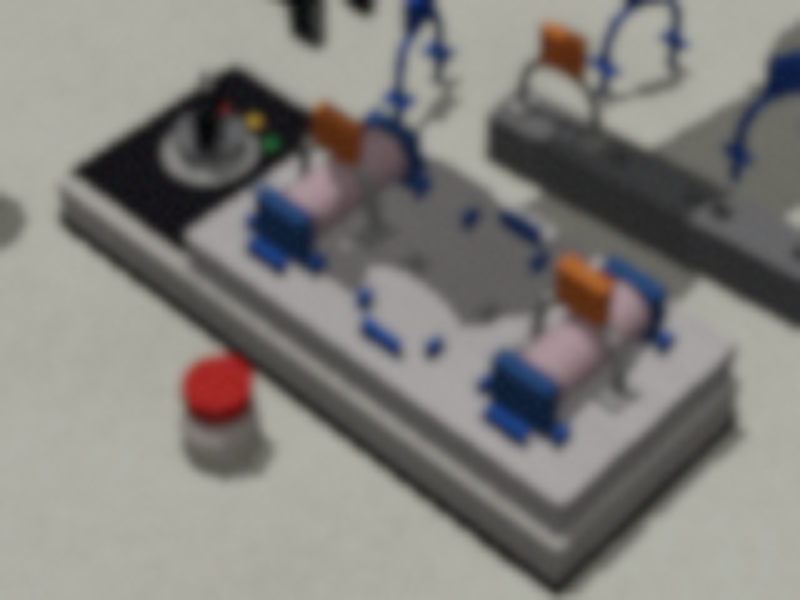

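The scene crop shows both canisters strapped: orange tabs at (335,135) and (583,290), feet on the platform, and the knob's pointer toward the red dot. Now back to the knob.

```bash
python3 -m inch '-29.8 0 0 0 0 0;-29.8 0 0 0 0 0;-29.8 0 0 0 0 0;-29.8 0 0 0 0 0;0 0 0 0 0 1.1;0 0 0 0 0 1.1;0 0 0 0 0 1.1;0 0 0 0 0 1.1;0 0 0 0 0 1.1;0 0 0 0 0 1.1' .5
python3 -m inch '0 0 0 0 0 1.1;0 0 0 0 0 .6;0 0 0 0 0 0;0 0 0 0 0 0;0 0 0 0 0 0;0 0 0 0 0 0;0 0 0 0 0 0;0 0 0 0 0 0;0 0 0 0 0 0;0 0 0 0 0 0' 
python3 - <<'E'
from h import *
move_to([635.5,-53.3,73],np.radians(131))
c=cap("wrist");cv2.imwrite("pics/w14.png",c["image"][:,:,::-1])
E
```

```text
time_s: 46.85
eef_pos: [635.8, -53.3, 220.5]
ee_rot: [0.0, 0.902, 0.432, 0.0]
force: [-0.0, 0.1, -0.6]
grip_width: 0.5
grip_force: 0.0
time_s: 47.68
eef_pos: [635.7, -53.2, 219.5]
ee_rot: [-0.0, 0.936, 0.353, -0.0]
force: [-0.5, 0.3, -0.2]
grip_width: 0.5
grip_force: 0.0
tool delta [ -0.2  -0.  146.5] turn(6deg) [-0.    0.    0.05] eef [635.7 -53.2 219.5] t 47.68 q6 0.58
```

View pics/w14.png

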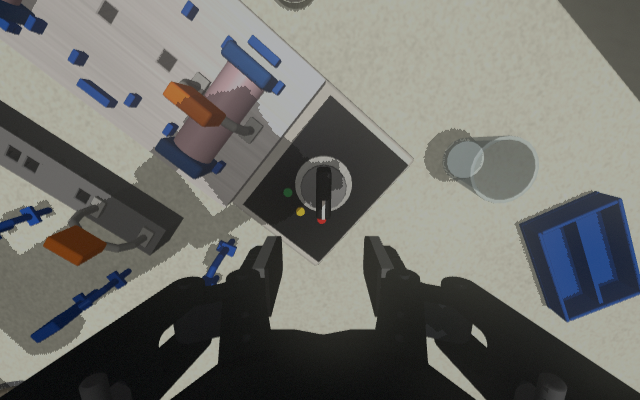

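The bar at (323,193) is upright in the picture and points at red (321,220), so it is aligned with the fingers. I'll go down and grip.

```bash
python3 -m inch '0 0 30 0 0 0;0 0 30 0 0 0;0 0 30 0 0 0;0 0 25 0 0 0;0 0 15 0 0 0;0 0 8 0 0 0;0 0 5 0 0 0;0 0 2.7 0 0 0;0 0 0 0 0 0;0 0 0 0 0 0' 
python3 -m inch '0 0 0 0 0 0;0 0 0 0 0 0;0 0 0 0 0 0;0 0 0 0 0 0;0 0 0 0 0 0;0 0 0 0 0 0;0 0 0 0 0 0;0 0 0 0 0 0;0 0 0 0 0 0;0 0 0 0 0 0' 0 50
python3 -m inch '0 0 1 0 0 0;0 0 1 0 0 0;0 0 1 0 0 0;0 0 1 0 0 0;0 0 1 0 0 0;0 0 1 0 0 0;0 0 1 0 0 0;0 0 1.3 0 0 0;0 0 0 0 0 0;0 0 0 0 0 0'
```

```text
time_s: 48.57
eef_pos: [636.2, -53.3, 74.8]
ee_rot: [0.0, 0.936, 0.353, 0.001]
force: [0.3, -0.7, 0.4]
grip_width: 0.5
grip_force: 0.0
time_s: 49.4
eef_pos: [636.1, -53.3, 74.0]
ee_rot: [0.0, 0.936, 0.353, 0.001]
force: [3.5, -2.1, 4.2]
grip_width: 0.149
grip_force: 53.5
time_s: 50.23
eef_pos: [636.2, -53.4, 66.6]
ee_rot: [0.001, 0.936, 0.353, 0.001]
force: [2.4, -2.2, 11.0]
grip_width: 0.154
grip_force: 54.4
```

```bash
python3 -m inch '0 0 .3 0 0 .4;0 0 0 0 0 .8;0 0 0 0 0 .8;0 0 0 0 0 .8;0 0 0 0 0 .8;0 0 0 0 0 .8;0 0 0 0 0 .8;0 0 0 0 0 .8;0 0 0 0 0 .2;0 0 0 0 0 0' 
python3 - <<'E'
from h import *
s=ctrl.sense();print(s["force"],s["eef_pos"]); c=cap("wrist");crop(c,"w15",170,120,470,320,2)
E
```

```text
time_s: 51.07
eef_pos: [636.3, -53.7, 66.5]
ee_rot: [0.001, 0.999, 0.035, 0.001]
force: [1.7, -3.2, 12.1]
grip_width: 0.153
grip_force: 54.7
[ 1.70307544 -3.1733263  12.06841284] [636.32353958 -53.68364152  66.52721242]
```

View pics/w15.png

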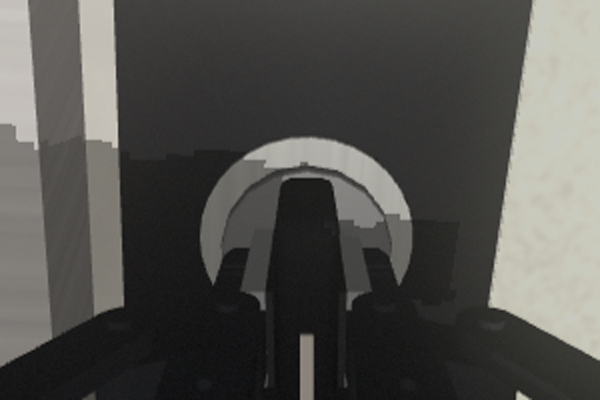

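The knob turned with the fingers, with the bar upright at (305,250) in the crop. I've now viewed 17 pictures, which is over the limit of 14, so I'll do the remaining checks numerically. Next I'll let the knob up and back off.

```bash
python3 -m inch '0 0 -1 0 0 0;0 0 -1.5 0 0 0;0 0 -1.5 0 0 0;0 0 -1.5 0 0 0;0 0 -1.5 0 0 0;0 0 -1.5 0 0 0;0 0 -.3 0 0 0;0 0 0 0 0 0;0 0 0 0 0 0;0 0 0 0 0 0'
python3 -m inch '0 0 0 0 0 0;0 0 0 0 0 0;0 0 0 0 0 0;0 0 0 0 0 0;0 0 0 0 0 0;0 0 -5 0 0 0;0 0 -10 0 0 0;0 0 -20 0 0 0;0 0 -30 0 0 0;0 0 -30 0 0 0' .5
python3 -m inch '0 0 -20 0 0 0;0 0 -20 0 0 0;0 0 -20 0 0 0;0 0 0 0 0 0;0 0 0 0 0 0;0 0 0 0 0 0;0 0 0 0 0 0;0 0 0 0 0 0;0 0 0 0 0 0;0 0 0 0 0 0'
python3 - <<'E'
from h import *
c=cap("wrist");np.save("l.npy",c["image"]);K=w2pix(c,[(635.5,-53.3,102)])[0];print("knob",K)
im=c["image"].astype(int);x0,y0=(K-24).astype(int)
p=im[y0:y0+62,x0:x0+48]; br=(p.min(2)>110)&(np.ptp(p,axis=2)<25)
g=p.sum(2)//3
# pointer & bar: dark bar pixels' principal axis
d=np.argwhere((g<38)&(np.hypot(*(np.indices(g.shape)-24))<20))[:,::-1]
P=pix2w(c,d+[x0,y0],102)[:,:2];u,s,v=np.linalg.svd(P-P.mean(0));print("bar",P.mean(0),np.degrees(np.arctan2(v[0,1],v[0,0]))%180,s[:2]/np.sqrt(len(P)))
for nm,lo,hi in(("red",(0,120,60),(6,255,255)),("yel",(20,100,60),(32,255,255)),("grn",(50,60,30),(85,255,255))):
  for ce,st in blobs(c,lo,hi,10):
    if np.hypot(*(ce-K))<70: q=pix2w(c,[ce],50)[0]; print(nm,ce,q,np.degrees(np.arctan2(q[1]+53.3,q[0]-635.5))%360)
E
```

```text
time_s: 51.95
eef_pos: [636.2, -53.7, 74.2]
ee_rot: [0.0, 0.999, 0.036, 0.001]
force: [4.7, -4.7, 3.9]
grip_width: 0.152
grip_force: 53.5
time_s: 52.78
eef_pos: [635.4, -53.1, 170.7]
ee_rot: [-0.0, 0.999, 0.036, -0.0]
force: [0.2, 0.7, 0.5]
grip_width: 0.501
grip_force: 0.0
time_s: 53.62
eef_pos: [635.6, -53.2, 228.5]
ee_rot: [-0.0, 0.999, 0.036, -0.0]
force: [-0.6, 0.2, -0.6]
grip_width: 0.5
grip_force: 0.0
knob [322.28591557 193.2307722 ]
bar [632.28502064 -53.48131522] 1.246138082171143 [10.44331612  5.67657831]
red [342.9 210.1] [604.2710011  -79.22999688  50.        ] 219.70345630320116
yel [321.4 217.4] [593.70622669 -55.19536561  50.        ] 182.59660911713772
grn [300.7 208.2] [603.13525454 -30.7335073   50.        ] 145.11365653488096
```

```bash
python3 - <<'E'
from h import *
c=cap("scene");cans(c,96)
for ce,s in blobs(c,(4,110,50),(20,255,255),25):
    if 300<ce[0]<420 and ce[1]>180: print(ce,pix2w(c,[ce],141))
print(ctrl.finish_job())
E
```

```text
can px [363. 250.] pos [635.7 253.2  96. ] sides [45.9 44.4] axis deg 11.4
[362.2 189.7] [[478.82125468 110.91316376 141.        ]]
[316.9 206.4] [[633.84645221  65.26159094 141.        ]]
[366.4 237.8] [[628.90421514 255.1353785  141.        ]]
the job is handed in; nothing more can be done
None
```

The job is handed in, with no verdict returned: both canisters found on the bench are strapped in cradles 1 and 3, and the knob, measured within about 2° of yellow, should have sprung up (not measured); I viewed 17 pictures, over the limit of 14.

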